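# Load the set light's battery box

### The arm

A 6-joint arm with a two-finger parallel gripper is mounted at the origin on the work surface. World frame = base frame: x ahead of the robot, y to its left, z up, the work surface at z = 0. Lengths are in m, angles in rad, forces in N, time in s.
With the tool pointing down it reaches from about 0.375 to 0.975 m from the base axis. Payload 3.8 kg.
Tool frame: the origin (TCP) lies midway between the tips of the shut fingers; the grasp point (between the pads) lies 19 mm behind it; z points along the fingers, y is the line along which they close (so a half turn about z gives the same grasp; the last joint's range is limited). The gripper opens to 85 mm and grips with 20 to 120 N. Pads are 22 mm wide; open, the fingers measure 114 mm over their backs; the gripper's body (76 mm by 85 mm) begins 54 mm behind the grasp point. The pads swing forward as they close: fully open they stand 13 mm farther back than shut.
Start: joints at [-1.361, 0.264, 1.604, -0, 1.274, -0.037], TCP at [0.165, -0.655, 0.231] pointing down, gripper open.
Joint ranges: [-2.63, 2.63], [-0.94, 2.18], [0.31, 2.57], [-1.31, 4.45], [0, 2.66], [-2.55, 2.55]. Speed limits (rad/s): [2.57, 2.57, 3.14, 3.14, 3.14, 3.14].

### API

Orientations are given as a rotation vector (axis times angle).
In Python, from workcell import bot gives the robot as it stands.
- The arm moves only by the tool step_arm, never from a script. Its argument "motion" is a list of rows, each a list of 5 numbers: the finger opening in cm, from 0 to 8.54, then the shift along the tool's x, y, z in cm, then the turn about the tool's z in degrees. In form: [[claw, dx, dy, dz, twist], ...]. A call has 1 to 20 rows; each row is the pose to reach, as a shift and turn from the pose commanded when the call began, along the tool's axes at that moment; what a row does not reach only later rows make up. A row lasts 1/10 s, in which the tool goes at most 50 mm and 8.59 degrees, less where a joint would pass 70% of its speed; a pose out of reach is approached as far as the arm can. A call with a gripper value outside its range is refused whole. The fingers move at their own pace and stop on an object; "force" is the grip in N (left out, the last holds). Time passes only in rows, so rows that repeat a pose let the fingers close. It gives the time, the measured TCP pose, the force, the opening and the grip force at its end, in the units of the state.
- bot.read_state(): the state, without advancing time (a new reading comes with each control period).
- bot.read_camera(name): name is "scene" or "top" or "wrist"; returns (picture, depth): 420x560x3 uint8, red, green, blue; 420x560 float32, m along the optical axis (not along the pixel's ray), 0 where there is no reading.
- bot.calibration(name): a dict with "mtx" (3x3 intrinsics, pixels), "origin" and "orientation" of the camera in the world; the wrist camera has in their place "T_tool_cam" (4x4, takes a point from camera to tool coordinates, whose origin is the TCP and whose axes are the flange's). Camera axes: x right, y up, looking along -z (the intrinsics and any distortion apply to the point x, -y, -z); pixel columns grow to the right and rows downward; lengths in m; the calibration is good to about 2 mm. A picture is of the moment at which its call begins: read the wrist's pose just before it. calibration takes no time and is no camera call.
- bot.finish_job(): hands the job in; it is judged then, once.
The state is a dict: "time": time; "q": joint angles; "joint_vel": joint speeds; "joint_torque": joint torques, N m; "tool_pos": TCP position; "tcp_rot": TCP orientation; "wrist_force": force on the tool from outside, world axes, zero at the start; "torque": the same for the moment, N m; "width": opening from 0.0 (shut) to 1.0 (fully open); "grip_force": force on a finger pad.
Only numpy, scipy, OpenCV 4.12 (cv2) and the standard library are available. Lean on these libraries where they do the work, as an engineer would, in place of code of your own. Each camera call takes 0.05 s, during which the arm holds its last target. There are 200 camera calls.

### The job

Get the set light's battery box ready for the next shot: take the flat screwdriver out of the tool block, pry the cover up by its tab with the blade and swing it open past upright. Put every battery pack that is on the table into the box, each standing on its base down in a bay of its own, then shut the cover and, with the screwdriver, drive the cover's captive screw clockwise until it is fully home. Finally stand the screwdriver back in its hole in the tool block, fully down, and leave the coffee cup, the tape roll and the clear tub where they are.

Things in the scene. Friction and masses are not known exactly. Their poses are not given: they have to be found in the camera images.
- box: battery box base, grey plastic, fixed: 100 mm deep (its x), 248 mm wide (its y), 36 mm high, walls 4 mm, open-topped under the cover. Origin at the middle of its underside on the table; its -x side is the front (screw, pry tab), its +x side carries the hinge. Inside are three bays side by side along y, each 80 x 54 mm (x, y), between rubber ribs 8 mm high above the 4 mm floor. It works with any number of packs.
- bay1 (a point): middle of the floor of the bay at the box's -y end, 4 mm above the table; axes as the box
- bay2 (a point): middle of the floor of the middle bay, 4 mm above the table (bays are 72 mm apart)
- bay3 (a point): middle of the floor of the bay at the box's +y end, 4 mm above the table
- cover (a joint): hinge of the cover, rad: 0 shut, 1.57 upright, stop at 1.8. A stiff friction hinge (about 0.17 N m): the cover (with its screw 210 g) stays at any angle where it is left. The cover is a grey shell 100 x 248 mm, 18 mm high (shut, its top is 54 mm above the table), walls 4 mm.
- cover_hinge (a point): middle of the hinge line, at the far (+x) upper edge of the base, 50 mm behind the box's middle and 36 mm above the table; moves with the cover; its axes are the box's when shut, and opening turns it about +y
- pry_tab (a point): middle of the front lower edge of the pry tab, a steel tongue 30 mm wide (y) and 4 mm thick that stands out 14 mm from the cover's front wall, 75 mm to +y of the middle; shut, its underside is 36 mm above the table with free space below. Axes as the cover. Lifting takes about 3 N at the tab.
- cover_top (a point): point on the cover's outer top face, 8 mm behind its front edge and 60 mm to -y of the middle, a place to push the cover shut; its z is the outward normal
- screw (a joint): angle of the captive screw, rad: 0 fully home, positive backed out; turn clockwise seen from above to drive it (the value falls). It starts about one turn out, rises 3 mm a turn, and needs about 0.07 N m; there is a firm stop at 0. Once it is home a cam under it holds the cover shut; while it is out by half a turn or more the cover is free.
- screw_slot (a point): centre of the slot floor of the screw, on its axis, 20 mm in front of the cover's front wall; turns and rises with the screw. Steel head, 24 mm across, with a straight slot along the point's y axis, 6 mm wide, 5 mm deep; home and shut, the slot floor is 44 mm above the table. A plastic collar of 27 mm bore round the head, its rim 12 mm above the slot floor when home, stands on a 34 mm wide ear.
- driver: flat screwdriver, 140 mm long, 140 g, loose: origin at the tip of the blade, z up along the shank towards the handle. Blade 14 mm wide (along its y), 3 mm thick (x), 28 mm long; round shank 12 mm in diameter up to 70 mm from the tip; square black handle 28 x 28 mm, 70 mm long, flats along x and y.
- driver_grip (a point): centre of the screwdriver's handle, 105 mm from the tip; axes as the screwdriver
- driver_tip (a point): middle of the end of the blade; axes as the screwdriver
- block: wooden tool block, fixed, 60 mm (x) by 120 mm (y), 78 mm high; origin on the table below the screwdriver's hole; it runs from +30 mm to -90 mm in y, with short hex keys standing in the far end (up to 22 mm above the block)
- block_hole (a point): centre of the mouth of the screwdriver's hole, 20 mm in diameter, through the block, 78 mm above the table; the screwdriver hangs in it tip down, its handle's foot resting on the block (tip 8 mm above the table)
- pack1_mid (a point): centre of battery pack 1 (None if absent): a black plastic block 72 mm (x) by 46 mm (y) by 36 mm high (z), 240 g; z is up when it stands on its base, with a grey patch on its top; it may face either way round in a bay
- pack2_mid (a point): centre of battery pack 2 (None if absent): a black plastic block 72 mm (x) by 46 mm (y) by 36 mm high (z), 240 g; z is up when it stands on its base, with a grey patch on its top; it may face either way round in a bay
- pack3_mid (a point): centre of battery pack 3 (None if absent): a black plastic block 72 mm (x) by 46 mm (y) by 36 mm high (z), 240 g; z is up when it stands on its base, with a grey patch on its top; it may face either way round in a bay
- cup: white coffee cup on a saucer, 144 mm across and 68 mm high; origin under its middle; to be left alone
- tape: roll of black tape lying flat, 110 mm across, 48 mm high; origin under its middle; to be left alone
- tub: clear open plastic tub 120 x 90 x 60 mm; origin under its middle; to be left alone

How it is judged:
By the outcome, as a careful person would: the job done as asked, in the order asked, and still so for the second after the job is handed in, with the robot touching nothing.
Of pack1, pack2, pack3 only 2 to 3 are there at a start; the rules pass over those that are not, and their reading is None.
At some moment in a run one of pack1, pack2, pack3 may be knocked a few centimetres aside while the robot is not near it.
It also fails if it takes over 210 s, if anything falls off the work surface, if the arm or the gripper's body presses on something with over 40 N, if the wrist force passes 120 N, or if a joint passes its speed limit or range.

## Working session

There is one attempt and no reset: what is moved stays moved. The work goes in short steps, Python scripts to look and compute and a tool call to move; the robot and the scene stay as the last step left them, time stands still between calls to the robot, and variables do not carry over. Pictures are saved under pics/ and viewed, at most 14 in all, crops included, and the job is handed in when it is done.

Besides the shell and the picture viewer there is one more tool, called after ">>>" as name([rows], argument=value, ...), one row to a line, values as JSON. step_arm: Moves the arm, as the interface text tells. Its arguments: {"type":"object","properties":{"motion":{"type":"array","items":{"type":"array","items":{"type":"number"}}},"force":{"type":"number"}},"required":["motion"]}

```bash
ls; mkdir -p pics; cat > h.py <<'E'
import numpy as np, cv2
from scipy.spatial.transform import Rotation as R
from workcell import bot
def cam(name):
    s=bot.read_state(); im,d=bot.read_camera(name); c=bot.calibration(name); K=np.array(c['mtx'])
    if 'T_tool_cam' in c:
        T=np.eye(4);T[:3,:3]=R.from_rotvec(s['tcp_rot']).as_matrix();T[:3,3]=s['tool_pos'];T=T@np.array(c['T_tool_cam'])
    else:
        T=np.eye(4);o=np.array(c['orientation']);T[:3,:3]=o if o.shape==(3,3) else R.from_rotvec(o).as_matrix();T[:3,3]=c['origin']
    return im,d,K,T,c
def ray(K,T,uv):
    uv=np.atleast_2d(uv).astype(float)
    v=np.c_[(uv[:,0]-K[0,2])/K[0,0],-(uv[:,1]-K[1,2])/K[1,1],-np.ones(len(uv))]
    return v@T[:3,:3].T
def onplane(K,T,uv,z):
    r=ray(K,T,uv); o=T[:3,3]; return o+r*((z-o[2])/r[:,2])[:,None]
def bydepth(K,T,d,uv):
    uv=np.atleast_2d(uv).astype(int); return T[:3,3]+ray(K,T,uv)*d[uv[:,1],uv[:,0]][:,None]
def proj(K,T,P):
    p=(np.atleast_2d(P)-T[:3,3])@T[:3,:3]; return np.c_[K[0,2]+K[0,0]*p[:,0]/-p[:,2],K[1,2]-K[1,1]*p[:,1]/-p[:,2]]
def save(n,im,s=None):
    if s: im=cv2.resize(im,None,fx=s,fy=s,interpolation=cv2.INTER_CUBIC)
    cv2.imwrite('pics/'+n+'.png',cv2.cvtColor(im,cv2.COLOR_RGB2BGR))
E
python3 - <<'E'
from h import *
for n in('top','scene'):
    im,d,K,T,c=cam(n); save(n,im,1.4); print(n,{k:np.round(v,3).tolist() if not isinstance(v,str) else v for k,v in c.items()}); np.savez(n,im=im,d=d,K=K,T=T)
print(bot.calibration('wrist')); s=bot.read_state(); print(s)
E
```

```text
pics
top {'mtx': [[543.061, 0.0, 283.275], [0.0, 543.061, 217.192], [0.0, 0.0, 1.0]], 'origin': [0.439, 0.002, 1.495], 'orientation': [0.081, -0.066, -1.583]}
scene {'mtx': [[457.741, 0.0, 278.378], [0.0, 457.741, 207.137], [0.0, 0.0, 1.0]], 'origin': [1.107, -0.691, 1.059], 'orientation': [0.71, 0.226, 0.637]}
{'mtx': array([[316.31357713,   0.        , 272.6805497 ],
       [  0.        , 316.31357713, 210.16015493],
       [  0.        ,   0.        ,   1.        ]]), 'T_tool_cam': array([[ 1.23008309e-04,  9.58677054e-01,  2.84496557e-01,
         7.24852024e-02],
       [ 9.99999981e-01, -1.61385255e-04,  1.11453139e-04,
        -3.58713678e-04],
       [ 1.52761116e-04,  2.84496538e-01, -9.58677055e-01,
        -1.41966547e-01],
       [ 0.00000000e+00,  0.00000000e+00,  0.00000000e+00,
         1.00000000e+00]])}
{'time': 0.1, 'q': array([-1.36091902e+00,  2.64683098e-01,  1.60527768e+00,  6.81213114e-06,
        1.27373673e+00, -3.68897690e-02]), 'joint_vel': array([-1.16025802e-03, -1.76096464e-03, -1.08832867e-03, -3.63282557e-04,
       -3.32052491e-05, -1.16440862e-03]), 'joint_torque': array([ 1.14238007e-04, -5.16707861e+01, -3.68589163e+01, -6.09844847e-05,
        6.27948437e-03,  2.45924689e-06]), 'tool_pos': array([ 0.16474517, -0.6538729 ,  0.23006126]), 'tcp_rot': array([-3.11562874e+00, -3.86376815e-01,  2.75243137e-04]), 'wrist_force': array([-0.17467269,  0.88191035,  0.91782022]), 'torque': array([-0.01835033,  0.10912464,  0.06305259]), 'grip_force': 0.0, 'width': 1.000749174263415}
```

View pics/top.png

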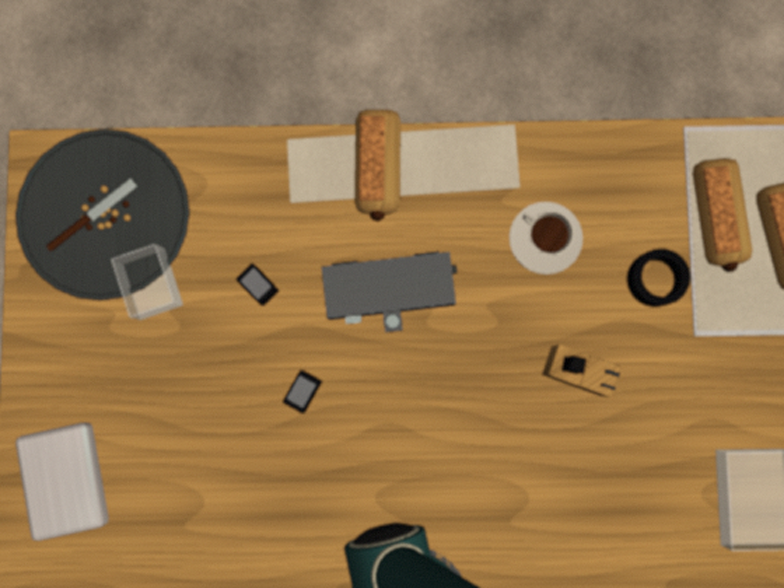

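View pics/scene.png

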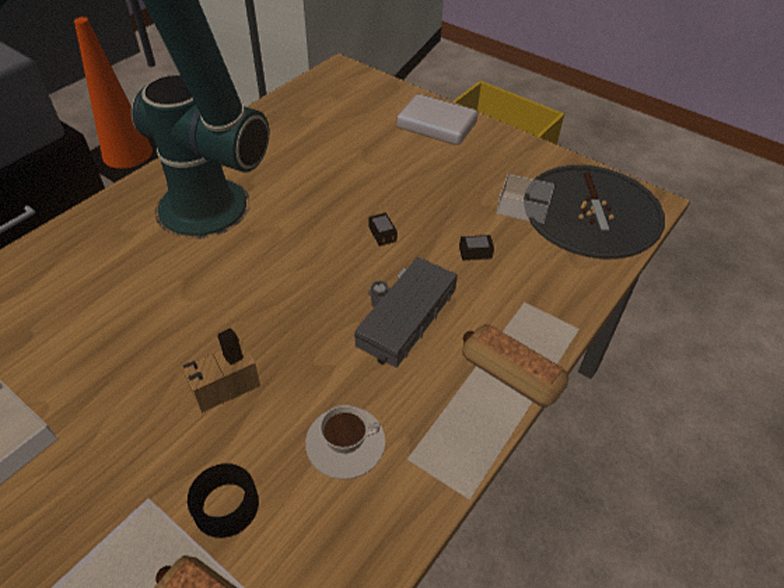

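Top view: cover at about (390,285), with tab (353,320) and screw (393,321) on its front. Two packs stand patch-up at (258,284) and (302,391). The block is at (585,370) with the driver handle at (574,365), cup at (546,237), tape at (659,278) and tub at (146,280).

```bash
python3 - <<'E'
from h import *
z=np.load('top.npz');im,d,K,T=[z[k] for k in('im','d','K','T')]
v,u=np.mgrid[:420,:560]; P=bydepth(K,T,d,np.c_[u.ravel(),v.ravel()]).reshape(420,560,3); H=P[...,2]
def rect(mask,z,name):
    n,l,st,ce=cv2.connectedComponentsWithStats(mask.astype(np.uint8))
    for i in range(1,n):
        if st[i,4]<40: continue
        c=cv2.findContours((l==i).astype(np.uint8),0,1)[0][0].reshape(-1,2)
        w=onplane(K,T,c,z)[:,:2].astype(np.float32)
        r=cv2.minAreaRect(w*1000); print(name,np.round(r[0],1),np.round(r[1],1),round(r[2],1),'pix',np.round(ce[i]*1.4))
X,Y=P[...,0],P[...,1]
print('table z',np.median(H[300:380,150:230]))
work=(X>.25)&(X<.85)&(Y<.7)&(Y>-.7)
rect(work&(H>.045)&(H<.062)&(im.max(2)<120),.054,'cover')
hsv=cv2.cvtColor(im,cv2.COLOR_RGB2HSV)
rect(work&(im.max(2)<55)&(H<.06),.036,'dark36')
rect((X>.2)&(X<.6)&(Y<-.2)&(Y>-.5)&(im.max(2)<60),.148,'handle')
rect((X>.2)&(X<.6)&(Y<-.2)&(Y>-.5)&(H>.065)&(H<.09),.078,'block')
rect(work&(hsv[...,2]>130)&(hsv[...,1]<60)&(H>.03)&(Y>-.12)&(Y<.2),.047,'tab/screw')
E
```

```text
table z 0.0008922168216356496
cover [ 742.8 -585.7] [199.7  30.5] 0.9 pix [707. 211.]
cover [ 706.9 -284. ] [71.9 75.2] 44.0 pix [551. 233.]
cover [661.5 528.7] [ 56.  114.5] 57.3 pix [128. 263.]
cover [ 620.2 -490.2] [106.1 107.5] 43.1 pix [661. 276.]
cover [592.7  28. ] [138.7 248. ] 6.2 pix [388. 286.]
dark36 [778.5 436.9] [129.   17.4] 6.0 pix [180. 203.]
dark36 [ 620.9 -490.5] [104.1 119.2] 13.2 pix [658. 277.]
dark36 [618.7 283.8] [72. 42.] 44.6 pix [261. 286.]
dark36 [631.2 501.6] [ 7.8 63.2] 31.2 pix [145. 279.]
dark36 [612.4 622.4] [134.8  22.3] 77.0 pix [ 83. 290.]
dark36 [410.9 197.8] [43.4 68.4] 59.5 pix [304. 392.]
handle [ 571.1 -432.8] [67.5 23.9] 66.9 pix [648. 297.]
handle [ 454.4 -296.6] [37.3 24.6] 89.2 pix [573. 364.]
block [ 443.1 -330.6] [121.9  60.8] 69.1 pix [584. 371.]
tab/screw [542.9  23.6] [21.4 21.4] 89.2 pix [392. 321.]
tab/screw [546.6  98.5] [26.8 10.7] 89.2 pix [353. 319.]
```

```bash
cat >> h.py <<'E'
def plan(xyz,yang=None):
    """shift (cm, tool axes) and twist (deg) from present pose to TCP xyz (m) with tool y axis along world angle yang (deg, mod 180)"""
    s=bot.read_state(); M=R.from_rotvec(s['tcp_rot']).as_matrix(); d=M.T@(np.array(xyz)-s['tool_pos'])*100
    a=np.degrees(np.arctan2(M[1,1],M[0,1])); tw=0
    if yang is not None: tw=-(((yang-a)+90)%180-90)
    print('t %.1f pos %s yAng %.1f q1 %.2f q6 %.2f'%(s['time'],np.round(s['tool_pos'],4),a,s['q'][0],s['q'][5]),'->',np.round(d,2),'twist %.1f'%tw, 'w %.3f F %s'%(s['width'],np.round(s['wrist_force'],1)))
E
python3 - <<'E'
from h import *
plan((.454,-.300,.27),69.1); plan((.454,-.300,.27),-20.9)
E
```

```text
t 0.1 pos [ 0.1647 -0.6539  0.2301] yAng -75.9 q1 -1.36 q6 -0.04 -> [ 36.69 -27.26  -3.93] twist 35.0 w 1.001 F [-0.2  0.9  0.9]
t 0.1 pos [ 0.1647 -0.6539  0.2301] yAng -75.9 q1 -1.36 q6 -0.04 -> [ 36.69 -27.26  -3.93] twist -55.0 w 1.001 F [-0.2  0.9  0.9]
```

>>> step_arm([
  [8.5,9.2,-6.8,-4,-8],
  [8.5,18.4,-13.6,-4,-25],
  [8.5,36.7,-27.3,-4,-55],
  [8.5,36.7,-27.3,-4,-55],
  [8.5,36.7,-27.3,-4,-55],
  [8.5,36.7,-27.3,-4,-55],
  [8.5,36.7,-27.3,-4,-55],
  [8.5,36.7,-27.3,-4,-55],
  [8.5,36.7,-27.3,-4,-55],
  [8.5,36.7,-27.3,-4,-55],
  [8.5,36.7,-27.3,-4,-55],
  [8.5,36.7,-27.3,-4,-55],
  [8.5,36.7,-27.3,-4,-55],
  [8.5,36.7,-27.3,-4,-55],
])

```text
time: 1.5
tool_pos: [0.4531, -0.3015, 0.271]
tcp_rot: [-2.589, -1.779, 0.001]
wrist_force: [-0.4, -0.4, 0.4]
width: 0.998
grip_force: 0.0
```

```bash
python3 - <<'E'
from h import *
plan((.454,-.300,.25),-20.9)
im,d,K,T,c=cam('wrist'); save('w1',im); np.savez('w1',im=im,d=d,K=K,T=T)
E
```

```text
t 1.5 pos [ 0.4531 -0.3015  0.271 ] yAng -21.0 q1 -0.63 q6 -0.27 -> [0.17 0.04 2.1 ] twist -0.1 w 0.998 F [-0.4 -0.4  0.4]
```

View pics/w1.png

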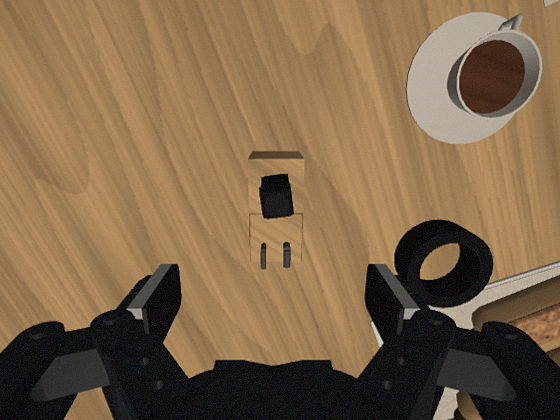

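Wrist view: the handle top is at about (277,205), nearly square with the block. The hex keys are at (263–287,255) and the fingers close left–right.

```bash
python3 - <<'E'
from h import *
z=np.load('w1.npz');im,d,K,T=[z[k] for k in('im','d','K','T')]
s=bot.read_state(); print(proj(K,T,[s['tool_pos'],s['tool_pos']-[0,0,.12]]))
v,u=np.mgrid[:420,:560]; P=bydepth(K,T,d,np.c_[u.ravel(),v.ravel()]).reshape(420,560,3)
sub=(u>240)&(u<320)&(v>150)&(v<280)
for lo,hi,pl in((.138,.16,.148),(.07,.084,.078)):
    m=sub&(P[...,2]>lo)&(P[...,2]<hi); 
    if m.sum()<20: continue
    n,l,st,ce=cv2.connectedComponentsWithStats(m.astype(np.uint8)); i=1+st[1:,4].argmax()
    c=cv2.findContours((l==i).astype(np.uint8),0,1)[0][0].reshape(-1,2)
    r=cv2.minAreaRect(onplane(K,T,c,np.median(P[m][:,2]))[:,:2].astype(np.float32)*1000); print(np.median(P[m][:,2]),r)
r=cv2.minAreaRect(0*c[:1].astype(np.float32))
E
```

```text
[[273.30407978 269.23132632]
 [272.97312001 204.40950302]]
0.14769736885181195 ((456.14959716796875, -301.0086669921875), (28.96730613708496, 27.620485305786133), 76.82425689697266)
0.07737712263986973 ((445.3323669433594, -329.5977478027344), (119.09295654296875, 59.959632873535156), 69.0013427734375)
```

```bash
python3 -c "
from h import *
plan((.4561,-.3012,.093),-13.2)"
```

```text
t 1.6 pos [ 0.4532 -0.3013  0.2711] yAng -21.0 q1 -0.63 q6 -0.27 -> [ 0.12  0.28 17.81] twist -7.8 w 0.997 F [-0.2  0.2  0.2]
```

>>> step_arm([
  [8.5,0.1,0.3,4,-7.8],
  [8.5,0.1,0.3,8,-7.8],
  [8.5,0.1,0.3,12,-7.8],
  [8.5,0.1,0.3,15,-7.8],
  [8.5,0.1,0.3,17,-7.8],
  [8.5,0.1,0.3,17.8,-7.8],
  [8.5,0.1,0.3,17.8,-7.8],
  [2,0.1,0.3,17.8,-7.8],
  [2,0.1,0.3,17.8,-7.8],
  [2,0.1,0.3,17.8,-7.8],
  [2,0.1,0.3,17.8,-7.8],
  [2,0.1,0.3,17.8,-7.8],
  [2,0.1,0.3,17.8,-7.8],
  [2,0.1,0.3,17.8,-7.8],
], force=100)

```text
time: 2.95
tool_pos: [0.458, -0.3008, 0.0946]
tcp_rot: [2.458, 1.953, 0.001]
wrist_force: [-1.7, 0.3, 6.5]
width: 0.313
grip_force: 98.7
```

>>> step_arm([
  [2,0,0,-2,0],
  [2,0,0,-5,0],
  [2,0,0,-8,0],
  [2,0,0,-11,0],
  [2,0,0,-13,0],
  [2,0,0,-13,0],
  [2,0,0,-13,0],
])

```text
time: 3.65
tool_pos: [0.457, -0.3, 0.2226]
tcp_rot: [-2.459, -1.954, 0.0]
wrist_force: [-0.1, 0.3, -1.5]
width: 0.315
grip_force: 98.4
```

```bash
python3 - <<'E'
from h import *
plan((.5,.08,.25),6)
s=bot.read_state()
im,d,K,T,c=cam('wrist'); im2,d2,K2,T2,_=cam('scene'); p=s['tool_pos']; uv=proj(K2,T2,p-[0,0,.06])[0].astype(int); print(uv)
u,v=uv; a=cv2.resize(im2[v-60:v+60,u-60:u+60],(400,400),interpolation=cv2.INTER_CUBIC); b=im[0:300,130:430]; b=cv2.resize(b,(400,400)); save('drv',np.hstack([a,b]))
E
```

```text
t 3.6 pos [ 0.457  -0.3     0.2226] yAng -13.1 q1 -0.63 q6 -0.40 -> [37.99 -4.39 -2.73] twist -19.1 w 0.315 F [-0.1  0.3 -1.5]
[162 235]
```

View pics/drv.png

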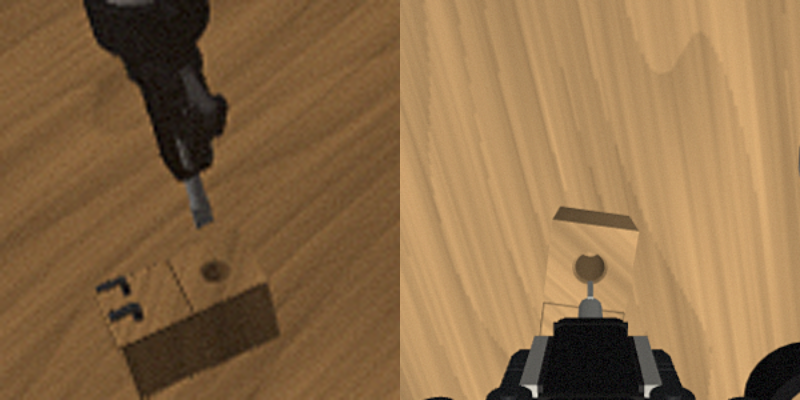

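The wrist crop shows the blade edge-on, so its thin direction (driver x) lies along the tool's y. That is what the pry needs. Next I move to the box's front.

>>> step_arm([
  [2,5,-0.6,-1,-3],
  [2,10,-1.2,-3,-8],
  [2,15,-2,-3,-12],
  [2,20,-2.5,-3,-16],
  [2,25,-3,-3,-19],
  [2,30,-3.8,-3,-19],
  [2,36,-4.5,-3,-19],
  [2,36,-4.5,-3,-19],
  [2,36,-4.5,-3,-19],
  [2,36,-4.5,-3,-19],
  [2,36,-4.5,-3,-19],
])

```text
time: 4.85
tool_pos: [0.4942, 0.0595, 0.2522]
tcp_rot: [-2.104, -2.332, 0.003]
wrist_force: [0.1, -0.0, -1.5]
width: 0.32
grip_force: 98.4
```

```bash
python3 - <<'E'
from h import *
plan((.5,.08,.25),6)
im,d,K,T,c=cam('wrist'); save('w2',im); np.savez('w2',im=im,d=d,K=K,T=T)
E
```

```text
t 4.8 pos [0.4942 0.0595 0.2522] yAng 5.9 q1 0.07 q6 -0.03 -> [1.98 0.79 0.22] twist -0.1 w 0.320 F [ 0.1 -0.  -1.5]
```

View pics/w2.png

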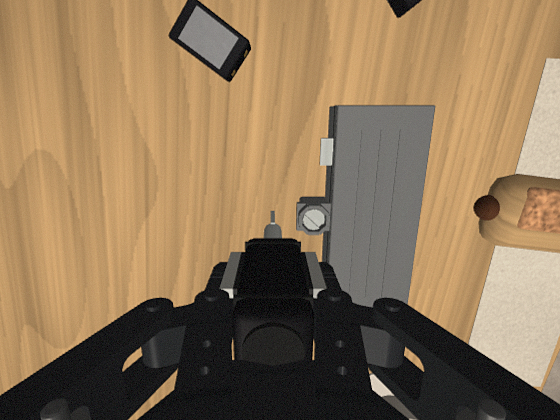

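Wrist view: the tab is at (327,152), the screw head at (314,217) with its slot running diagonally, and the cover's front edge is near column 335.

```bash
python3 - <<'E'
from h import *
z=np.load('w2.npz');im,d,K,T=[z[k] for k in('im','d','K','T')]
v,u=np.mgrid[:420,:560]; P=bydepth(K,T,d,np.c_[u.ravel(),v.ravel()]).reshape(420,560,3)
def rect(m,zz,nm):
    n,l,st,ce=cv2.connectedComponentsWithStats(m.astype(np.uint8)); i=1+st[1:,4].argmax()
    c=cv2.findContours((l==i).astype(np.uint8),0,1)[0][0].reshape(-1,2); w=onplane(K,T,c,zz)[:,:2].astype(np.float32)*1000
    r=cv2.minAreaRect(w); print(nm,np.round(r[0],1),np.round(r[1],1),round(r[2],1),'z',np.median(P[l==i][:,2]).round(4),'med',np.round(ce[i],1)); return w
br=im.max(2)
w=rect((br>140)&(u>315)&(u<338)&(v>130)&(v<175)&(im[...,2]>130),.040,'tab')
print(np.round(cv2.boxPoints(cv2.minAreaRect(w)),1).tolist())
w=rect((br>120)&(u>295)&(u<334)&(v>195)&(v<240)&(im[...,2]>110),.052,'screw')
rect((P[...,2]>.049)&(u>325)&(u<440)&(v<330)&(im[...,2]>60)&(im[...,0]<130),.054,'cover')
f=(br[100:300]>0)
# cover left edge line on top face: darkest->grey transition
row=[130,180,270,290]
print([im[r,325:345].mean(1).astype(int).tolist() for r in row])
c=cv2.resize(im[195:240,292:337],(540,540),interpolation=cv2.INTER_CUBIC); save('screw',c)
E
```

```text
tab [549.1 100.4] [13.3 30. ] 8.3 z 0.0395 med [326.  151.6]
[[540.4000244140625, 114.30000305175781], [544.7000122070312, 84.5999984741211], [557.9000244140625, 86.5999984741211], [553.5, 116.19999694824219]]
screw [542.8  26.4] [24.4 26.9] 53.0 z 0.0515 med [312.7 218.5]
cover [612.2  36.8] [100.5 236.8] 5.9 z 0.0538 med [377.6 197.5]
[[156, 161, 178, 89, 58, 66, 61, 70, 35, 58, 62, 80, 109, 119, 118, 116, 119, 119, 118, 119], [140, 78, 58, 62, 68, 41, 57, 59, 71, 108, 119, 117, 117, 116, 117, 112, 114, 118, 116, 114], [25, 24, 29, 17, 28, 21, 21, 10, 54, 122, 119, 117, 118, 114, 119, 118, 115, 117, 117, 113], [19, 24, 21, 29, 24, 31, 28, 16, 29, 18, 23, 18, 29, 29, 21, 17, 39, 80, 107, 114]]
```

View pics/screw.png

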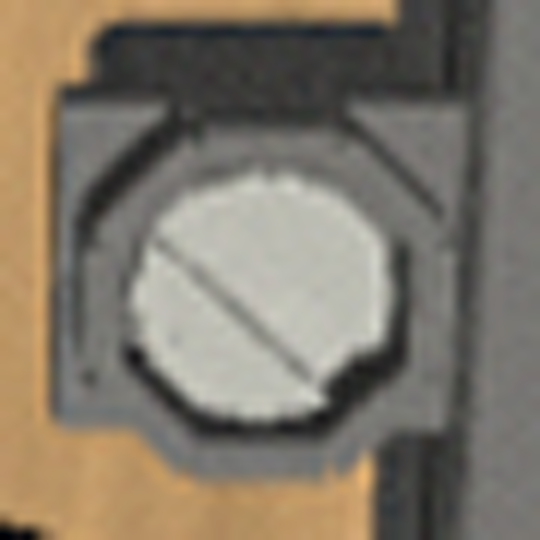

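```bash
cat >> h.py <<'E'
BO=np.array([.6132,.0318]); BY=6.0
def box(x,y,z):
    a=np.radians(BY); return (BO[0]+(x*np.cos(a)-y*np.sin(a))/1000,BO[1]+(x*np.sin(a)+y*np.cos(a))/1000,z/1000)
E
python3 - <<'E'
from h import *
plan(box(-85,75,101),6)
z=np.load('w2.npz');K,T=z['K'],z['T']
a=onplane(K,T,[[292+155/12,195+235/12],[292+330/12,195+390/12],[292+268/12,195+295/12]],.0515); e=a[1]-a[0]; print(a,np.degrees(np.arctan2(e[1],e[0])))
E
```

```text
t 4.9 pos [0.4944 0.0593 0.2525] yAng 5.8 q1 0.07 q6 -0.03 -> [ 3.53  3.04 15.15] twist -0.2 w 0.315 F [ 0.5 -0.6 -0.8]
[[0.53390326 0.02908814 0.0515    ]
 [0.55262024 0.01538642 0.0515    ]
 [0.54537236 0.02426677 0.0515    ]] -36.20591491998215
```

>>> step_arm([
  [2,3.5,3,2,0],
  [2,3.5,3,6,0],
  [2,3.5,3,10,0],
  [2,3.5,3,13,0],
  [2,3.5,3,15.1,0],
  [2,3.5,3,15.1,0],
  [2,3.5,4,15.1,0],
  [2,3.5,4.6,15.1,0],
  [2,3.5,4.8,15.1,0],
  [2,3.5,4.8,15.1,0],
  [2,3.5,4.8,15.1,0],
], force=120)

```text
time: 6.0
tool_pos: [0.5397, 0.1005, 0.1032]
tcp_rot: [2.103, 2.333, 0.002]
wrist_force: [-0.4, -0.2, -0.5]
width: 0.314
grip_force: 118.8
```

>>> step_arm([
  [2,0,0.1,0,0],
  [2,0,0.2,0,0],
  [2,0,0.3,0,0],
  [2,0,0.4,0,0],
  [2,0,0.4,0,0],
  [2,0,0.4,0,0],
])

```text
time: 6.6
tool_pos: [0.5416, 0.1007, 0.1019]
tcp_rot: [-2.102, -2.332, 0.003]
wrist_force: [-4.6, -0.4, 2.9]
width: 0.309
grip_force: 119.1
```

>>> step_arm([
  [2,0,0.3,0,0],
  [2,0,0.6,0,0],
  [2,0,0.6,0,0],
  [2,0,0.6,-0.3,0],
  [2,0,0.6,-0.6,0],
  [2,0,0.6,-0.9,0],
  [2,0,0.6,-0.9,0],
])

```text
time: 7.3
tool_pos: [0.5429, 0.1008, 0.1083]
tcp_rot: [-2.098, -2.327, 0.015]
wrist_force: [-10.9, 0.1, -1.1]
width: 0.312
grip_force: 118.8
```

>>> step_arm([
  [2,0,0.2,-0.3,0],
  [2,0,0.3,-0.6,0],
  [2,0,0.4,-0.9,0],
  [2,0,0.5,-1.2,0],
  [2,0,0.5,-1.2,0],
])

```text
time: 7.8
tool_pos: [0.545, 0.101, 0.1191]
tcp_rot: [-2.094, -2.324, 0.023]
wrist_force: [-16.1, -1.7, 1.3]
width: 0.31
grip_force: 119.0
```

```bash
python3 - <<'E'
from h import *
plan(box(-65,75,100),6)
im,d,K,T,c=cam('wrist'); save('w3',im)
v,u=np.mgrid[:420,:560]; P=bydepth(K,T,d,np.c_[u.ravel(),v.ravel()])
a=np.radians(BY); q=P[:,:2]-BO; bx=(q[:,0]*np.cos(a)+q[:,1]*np.sin(a))*1000; by=(-q[:,0]*np.sin(a)+q[:,1]*np.cos(a))*1000
for x in(-60,-55,-45,-20,0,20,45): 
    m=(abs(bx-x)<3)&(abs(by-100)<18)&(d.ravel()>0); print(x,np.median(P[m,2]).round(4) if m.any() else None,m.sum())
E
```

```text
t 7.8 pos [0.545  0.101  0.1191] yAng 5.9 q1 0.14 q6 0.03 -> [-0.1  -0.4   1.92] twist -0.1 w 0.310 F [-16.1  -1.7   1.3]
-60 0.1714 3236
-55 0.1713 3297
-45 0.1917 4325
-20 0.1761 1865
0 0.2007 1623
20 0.0589 491
45 0.0547 433
```

>>> step_arm([
  [2,0,0.2,-0.8,0],
  [2,0,0.4,-1.6,0],
  [2,0,0.7,-2.3,0],
  [2,0,1.1,-3.2,0],
  [2,0,1.5,-4.2,0],
  [2,0,2.1,-5.2,0],
  [2,0,2.7,-6.2,0],
  [2,0,3.3,-7.0,0],
  [2,0,3.3,-7.0,0],
])

```text
time: 8.75
tool_pos: [0.5886, 0.1055, 0.1948]
tcp_rot: [2.102, 2.332, 0.005]
wrist_force: [-1.3, -0.4, -0.7]
width: 0.311
grip_force: 119.6
```

```bash
python3 - <<'E'
from h import *
plan(box(-30,75,189),6)
im,d,K,T,c=cam('scene'); save('s2',im[90:310,190:410],2.5)
E
```

```text
t 8.8 pos [0.5886 0.1055 0.1948] yAng 5.9 q1 0.14 q6 0.03 -> [-0.09 -1.33  0.57] twist -0.1 w 0.311 F [-1.3 -0.4 -0.7]
```

View pics/s2.png

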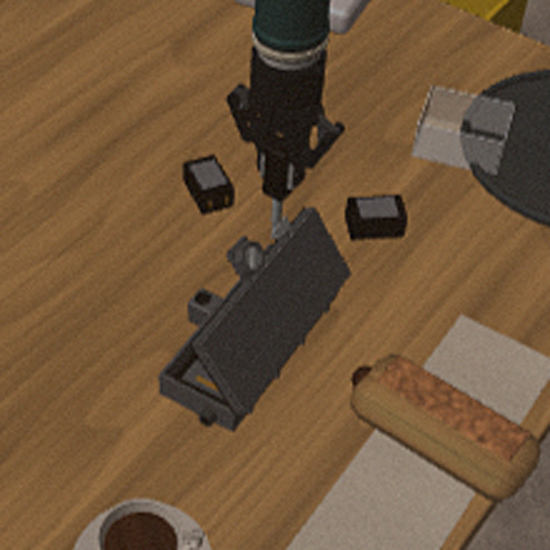

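>>> step_arm([
  [2,0,0,-0.8,0],
  [2,0,0.3,-1.6,0],
  [2,0,0.9,-2.2,0],
  [2,0,1.6,-2.6,0],
  [2,0,2.4,-2.9,0],
  [2,0,3.2,-3.1,0],
  [2,0,4.2,-3.2,0],
  [2,0,5.2,-3.2,0],
  [2,0,6.2,-3.2,0],
  [2,0,7.2,-3.2,0],
  [2,0,8,-3.2,0],
  [2,0,8.3,-3.2,0],
  [2,0,8.3,-3.2,0],
])

```text
time: 10.1
tool_pos: [0.6699, 0.1139, 0.2248]
tcp_rot: [2.103, 2.333, 0.0]
wrist_force: [0.2, -0.1, -1.4]
width: 0.31
grip_force: 119.6
```

>>> step_arm([
  [2,0,-2,0,0],
  [2,0,-6,0,0],
  [2,0,-10,0,0],
  [2,0,-14,0,0],
  [2,0,-14,0,0],
])

```text
time: 10.6
tool_pos: [0.5245, 0.0989, 0.2242]
tcp_rot: [-2.101, -2.332, 0.005]
wrist_force: [0.8, 0.2, -1.8]
width: 0.312
grip_force: 119.8
```

```bash
python3 - <<'E'
from h import *
plan(box(-30,75,189),6)
im,d,K,T,c=cam('scene'); save('s3',im[90:310,190:410],2.5); np.savez('s3',d=d,K=K,T=T)
v,u=np.mgrid[:420,:560]; P=bydepth(K,T,d,np.c_[u.ravel(),v.ravel()])
a=np.radians(BY); q=P[:,:2]-BO; bx=(q[:,0]*np.cos(a)+q[:,1]*np.sin(a))*1000; by=(-q[:,0]*np.sin(a)+q[:,1]*np.cos(a))*1000
for z in(70,85,100,115,130,145):
    m=(abs(P[:,2]*1000-z)<4)&(abs(by)<100)&(bx>0)&(bx<150); print(z,np.median(bx[m]).round(1) if m.any() else None,m.sum())
E
```

```text
t 10.6 pos [0.5245 0.0989 0.2242] yAng 6.0 q1 0.14 q6 0.04 -> [-0.1   5.14  3.5 ] twist -0.0 w 0.312 F [ 0.8  0.2 -1.8]
70 73.8 43
85 76.4 44
100 78.7 21
115 80.1 32
130 78.2 148
145 71.4 29
```

```bash
python3 -c "
from h import *
plan((.457,-.3005,.205),-13.2)"
```

```text
t 10.7 pos [0.5276 0.0992 0.2252] yAng 6.0 q1 0.14 q6 0.04 -> [-39.02 -11.17   2.02] twist 19.2 w 0.311 F [ 1.5 -0.1 -0.4]
```

>>> step_arm([
  [2,-4,-1.2,0,2],
  [2,-8,-2.4,0,4],
  [2,-12.5,-3.6,0,7],
  [2,-17,-4.8,0,10],
  [2,-21,-6,0,13],
  [2,-25,-7.2,0,16],
  [2,-30,-8.6,0,19.2],
  [2,-34,-9.8,0,19.2],
  [2,-39,-11.2,0,19.2],
  [2,-39,-11.2,2,19.2],
  [2,-39,-11.2,2,19.2],
  [2,-39,-11.2,2,19.2],
])

```text
time: 11.85
tool_pos: [0.4591, -0.3001, 0.2051]
tcp_rot: [-2.463, -1.949, -0.0]
wrist_force: [-0.5, 0.4, -1.4]
width: 0.313
grip_force: 119.7
```

```bash
python3 - <<'E'
from h import *
plan((.457,-.3005,.205),-13.2)
s=bot.read_state()
im,d,K,T,c=cam('wrist'); b=im[100:300,180:380]
print(proj(K,T,[s['tool_pos']-[0,0,.0866],[.4561,-.3016,.078]]))
save('w4',b,3)
E
```

```text
t 11.8 pos [ 0.4591 -0.3001  0.2051] yAng -13.3 q1 -0.62 q6 -0.39 -> [-0.09 -0.2   0.01] twist -0.1 w 0.313 F [-0.5  0.4 -1.4]
[[272.90468646 216.50593713]
 [269.89791475 204.91770109]]
```

View pics/w4.png

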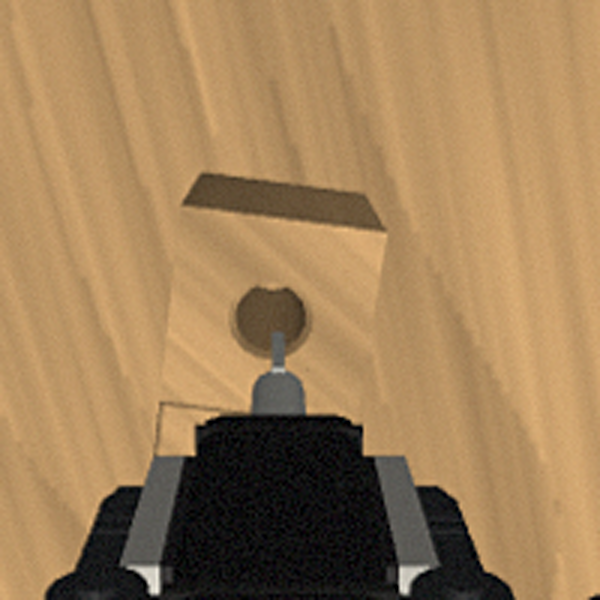

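>>> step_arm([
  [2,-0.1,-0.2,0,0],
  [2,-0.1,-0.2,2,0],
  [2,-0.1,-0.2,4,0],
  [2,-0.1,-0.2,6,0],
  [2,-0.1,-0.2,8,0],
  [2,-0.1,-0.2,10,0],
  [2,-0.1,-0.2,10.8,0],
  [2,-0.1,-0.2,10.9,0],
  [2,-0.1,-0.2,10.9,0],
])

```text
time: 12.8
tool_pos: [0.4575, -0.3006, 0.0973]
tcp_rot: [2.461, 1.95, 0.001]
wrist_force: [-0.1, -0.3, -1.1]
width: 0.315
grip_force: 119.7
```

>>> step_arm([
  [8.5,0,0,0.1,0],
  [8.5,0,0,0.1,0],
  [8.5,0,0,0.1,0],
  [8.5,0,0,0.1,0],
  [8.5,0,0,0.1,0],
  [8.5,0,0,-3,0],
  [8.5,0,0,-7,0],
  [8.5,0,0,-11,0],
  [8.5,0,0,-11,0],
])

```text
time: 13.7
tool_pos: [0.4603, -0.3033, 0.2136]
tcp_rot: [2.454, 1.943, 0.005]
wrist_force: [0.6, -0.7, 0.7]
width: 1.001
grip_force: 0.0
```

```bash
python3 -c "
from h import *
plan((.411,.198,.18),59.5)"
```

```text
t 13.7 pos [ 0.4603 -0.3033  0.2136] yAng -13.3 q1 -0.63 q6 -0.40 -> [ 47.67 -16.34   2.94] twist -72.8 w 1.001 F [ 0.6 -0.7  0.7]
```

>>> step_arm([
  [8.5,4.7,-1.6,0,-8],
  [8.5,9.4,-3.2,0,-16],
  [8.5,14.2,-4.9,1,-24],
  [8.5,19,-6.5,1,-32],
  [8.5,23.8,-8.2,2,-40],
  [8.5,28.5,-9.8,3,-48],
  [8.5,33.3,-11.4,3,-56],
  [8.5,38,-13,3,-64],
  [8.5,43,-14.7,3,-72.8],
  [8.5,47.7,-16.3,3,-72.8],
  [8.5,47.7,-16.3,3,-72.8],
  [8.5,47.7,-16.3,3,-72.8],
])

```text
time: 14.9
tool_pos: [0.4068, 0.2022, 0.1758]
tcp_rot: [-0.819, -3.032, 0.001]
wrist_force: [0.5, -0.4, 0.4]
width: 0.993
grip_force: 0.0
```

```bash
cat >> h.py <<'E'
def packs(lo=.028,hi=.045,zz=.036):
    """pack top rects seen by wrist camera"""
    im,d,K,T,c=cam('wrist'); v,u=np.mgrid[:420,:560]
    P=bydepth(K,T,d,np.c_[u.ravel(),v.ravel()]).reshape(420,560,3)
    m=((P[...,2]>lo)&(P[...,2]<hi)&(im.std(2)<12)).astype(np.uint8); m=cv2.morphologyEx(m,cv2.MORPH_OPEN,np.ones((3,3)))
    n,l,st,ce=cv2.connectedComponentsWithStats(m)
    for i in range(1,n):
        if st[i,4]<300: continue
        cc=cv2.findContours((l==i).astype(np.uint8),0,1)[0][0].reshape(-1,2)
        r=cv2.minAreaRect(onplane(K,T,cc,zz)[:,:2].astype(np.float32)*1000); print(np.round(r[0],1),np.round(r[1],1),round(r[2],1),'pix',ce[i].round(),st[i,4])
    return im
E
python3 - <<'E'
from h import *
plan((.411,.198,.18),59.5)
save('w5',packs())
E
```

```text
t 14.9 pos [0.4068 0.2022 0.1758] yAng 59.8 q1 0.41 q6 -0.64 -> [-0.57 -0.16 -0.42] twist 0.3 w 0.993 F [ 0.5 -0.4  0.4]
[411.7 201.7] [44.8 70.8] 59.8 pix [275. 202.] 3590
[610.3 300.7] [67.8 19.6] 43.5 pix [460. 317.] 700
[557.1 130.8] [68.4 32.8] 64.7 pix [287. 349.] 520
```

```bash
python3 -c "
from h import *
plan((.4117,.2017,.007),59.8)"
```

```text
t 14.9 pos [0.407  0.2009 0.1758] yAng 59.6 q1 0.40 q6 -0.64 -> [-0.36  0.33 16.87] twist -0.2 w 0.998 F [ 0.6 -0.1 -0.7]
```

>>> step_arm([
  [8.5,-0.4,0.3,4,0],
  [8.5,-0.4,0.3,8,0],
  [8.5,-0.4,0.3,12,0],
  [8.5,-0.4,0.3,15,0],
  [8.5,-0.4,0.3,16.4,0],
  [8.5,-0.4,0.3,16.8,0],
  [8.5,-0.4,0.3,16.8,0],
  [4,-0.4,0.3,16.8,0],
  [4,-0.4,0.3,16.8,0],
  [4,-0.4,0.3,16.8,0],
  [4,-0.4,0.3,16.8,0],
  [4,-0.4,0.3,16.8,0],
  [4,-0.4,0.3,16.8,0],
], force=40)

```text
time: 16.25
tool_pos: [0.4136, 0.2019, 0.0096]
tcp_rot: [0.824, 3.03, 0.001]
wrist_force: [0.2, -3.1, 7.0]
width: 0.532
grip_force: 43.0
```

```bash
python3 -c "
from h import *
plan(box(1.5,72,95),96);plan(box(1.5,72,15),96)"
```

```text
t 16.2 pos [0.4136 0.2019 0.0096] yAng 59.6 q1 0.40 q6 -0.64 -> [-21.69   1.34  -8.5 ] twist -36.4 w 0.532 F [ 0.2 -3.1  7. ]
t 16.2 pos [0.4136 0.2019 0.0096] yAng 59.6 q1 0.40 q6 -0.64 -> [-21.68   1.33  -0.5 ] twist -36.4 w 0.532 F [ 0.2 -3.1  7. ]
```

>>> step_arm([
  [4,0,0,-4,0],
  [4,-2,0,-7,-5],
  [4,-6,0.3,-9,-12],
  [4,-10,0.6,-9,-20],
  [4,-14,0.9,-9,-28],
  [4,-18,1.1,-9,-36.4],
  [4,-21.7,1.3,-9,-36.4],
  [4,-21.7,1.3,-9,-36.4],
  [4,-21.7,1.3,-9,-36.4],
  [4,-21.7,1.3,-9,-36.4],
])

```text
time: 17.25
tool_pos: [0.6045, 0.1032, 0.0975]
tcp_rot: [0.163, -3.135, -0.0]
wrist_force: [-0.7, 0.8, -2.3]
width: 0.529
grip_force: 42.8
```

```bash
python3 - <<'E'
from h import *
plan(box(1.5,72,95),96)
im,d,K,T,c=cam('wrist')
g=im.copy()
for b in(-72,0,72):
    for z,col in((.012,(255,0,0)),):
        q=proj(K,T,[box(x,b+y,z*1000) for x,y in((-40,-27),(40,-27),(40,27),(-40,27))]).astype(np.int32); cv2.polylines(g,[q],True,col,1)
q=proj(K,T,[box(x,y,36) for x,y in((-50,-124),(50,-124),(50,124),(-50,124))]).astype(np.int32); cv2.polylines(g,[q],True,(0,255,0),1)
save('w6',g)
E
```

```text
t 17.2 pos [0.6045 0.1032 0.0975] yAng 96.0 q1 0.13 q6 -1.55 -> [-0.27  0.01  0.25] twist -0.0 w 0.529 F [-0.7  0.8 -2.3]
```

View pics/w6.png

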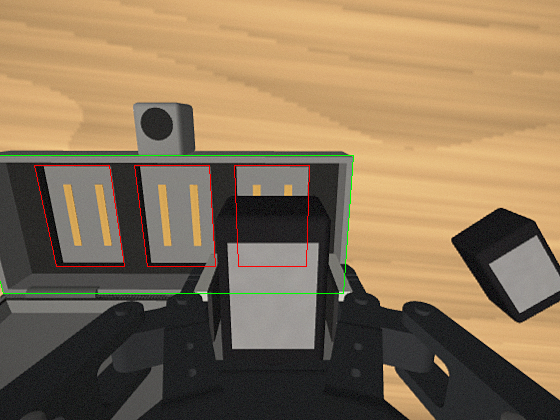

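Overlay matches the box rim and the bays to about 2 mm. The pack is lined up over bay3.

>>> step_arm([
  [4,-0.3,0,1,0],
  [4,-0.3,0,3,0],
  [4,-0.3,0,5,0],
  [4,-0.3,0,6.5,0],
  [4,-0.3,0,7.5,0],
  [4,-0.3,0,8.1,0],
  [4,-0.3,0,8.3,0],
  [4,-0.3,0,8.3,0],
])

```text
time: 18.1
tool_pos: [0.6094, 0.1032, 0.0155]
tcp_rot: [-0.163, 3.137, 0.0]
wrist_force: [0.7, 0.6, -3.1]
width: 0.529
grip_force: 42.8
```

>>> step_arm([
  [4,0,0,0.15,0],
  [4,0,0,0.15,0],
  [6,0,0,0.15,0],
  [6,0,0,0.15,0],
  [6,0,0,0.15,0],
  [6,0,0,0.15,0],
  [6,0,0,-2,0],
  [6,0,0,-5,0],
  [6,0,0,-9,0],
  [6,0,0,-12,0],
  [6,0,0,-12,0],
])

```text
time: 19.2
tool_pos: [0.6133, 0.1037, 0.1417]
tcp_rot: [-0.162, 3.126, 0.001]
wrist_force: [1.1, -0.2, 0.7]
width: 0.706
grip_force: 0.0
```

```bash
python3 - <<'E'
from h import *
plan((.618,.284,.15),-45.4)
im=packs(.03,.046,.04); save('w7',im)
plan((.618,.284,.15),-45.4)
E
```

```text
t 19.2 pos [0.6133 0.1037 0.1417] yAng 95.9 q1 0.13 q6 -1.55 -> [-2.34 17.89 -0.8 ] twist -38.7 w 0.706 F [ 1.1 -0.2  0.7]
[607.7  29.8] [151.1 250.8] 5.9 pix [180. 216.] 13100
[608.3 103.3] [71.3 45.3] 5.9 pix [272. 201.] 4863
[619.3 281.8] [71.8 45.1] 43.4 pix [486. 236.] 4304
t 19.2 pos [0.6115 0.1035 0.1389] yAng 95.9 q1 0.13 q6 -1.55 -> [-2.52 17.89 -1.09] twist -38.7 w 0.699 F [ 0.2 -0.  -0.9]
```

View pics/w7.png

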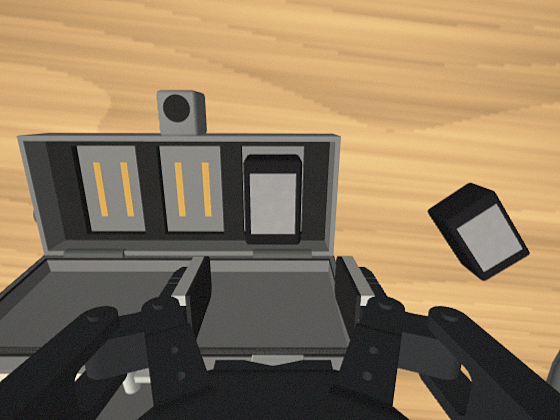

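Pack 1 sits square in bay3 (centre pixel (272,201)). The other pack is still at (486,236).

>>> step_arm([
  [8.5,-0.5,4,-2,-8],
  [8.5,-1,8,-2,-16],
  [8.5,-1.6,12,-2,-24],
  [8.5,-2.2,16,-2,-32],
  [8.5,-2.5,18,-2,-38],
  [8.5,-2.5,18,-2,-38],
  [8.5,-2.5,18,-2,-38],
  [8.5,-2.5,18,-2,-38],
])

```text
time: 20.05
tool_pos: [0.6147, 0.2834, 0.154]
tcp_rot: [1.172, -2.912, 0.001]
wrist_force: [-0.6, -0.5, -0.4]
width: 0.999
grip_force: 0.0
```

```bash
python3 - <<'E'
from h import *
packs()
plan((.619,.283,.007),-45.4)
E
```

```text
[609.9 105.2] [72.1 50.2] 6.0 pix [103.  42.] 6516
[616.9 101.3] [119.2 116. ] 6.1 pix [84. 85.] 5888
[620.8 287.7] [71.  44.7] 43.4 pix [271. 211.] 4077
[572.7 480. ] [ 6.2 67.3] 18.6 pix [452. 312.] 358
t 20.1 pos [0.6149 0.2833 0.1544] yAng 133.8 q1 0.40 q6 -1.94 -> [-0.3  -0.31 14.74] twist -0.8 w 0.994 F [-0.4 -1.   0.5]
```

```bash
python3 - <<'E'
from h import *
packs()
plan((.6206,.2875,.007),-46.6)
E
```

```text
[609.9 105.3] [72.1 50.4] 5.9 pix [103.  42.] 6485
[616.9 101.1] [119.4 116.3] 6.0 pix [84. 85.] 5894
[620.6 287.6] [70.4 44.7] 43.5 pix [271. 211.] 4087
[572.8 479.9] [ 6. 68.] 18.7 pix [452. 312.] 365
t 20.1 pos [0.6151 0.2834 0.1547] yAng 133.8 q1 0.40 q6 -1.94 -> [-0.7  -0.08 14.77] twist 0.4 w 0.993 F [ 0.5  0.  -0.4]
```

>>> step_arm([
  [8.5,-0.7,-0.1,4,0],
  [8.5,-0.7,-0.1,8,0],
  [8.5,-0.7,-0.1,12,0],
  [8.5,-0.7,-0.1,14,0],
  [8.5,-0.7,-0.1,14.7,0],
  [8.5,-0.7,-0.1,14.7,0],
  [4,-0.7,-0.1,14.7,0],
  [4,-0.7,-0.1,14.7,0],
  [4,-0.7,-0.1,14.7,0],
  [4,-0.7,-0.1,14.7,0],
  [4,-0.7,-0.1,14.7,0],
  [4,-0.7,-0.1,14.7,0],
])

```text
time: 21.35
tool_pos: [0.6228, 0.2896, 0.0107]
tcp_rot: [-1.174, 2.91, -0.0]
wrist_force: [0.1, -0.9, 6.0]
width: 0.532
grip_force: 43.7
```

```bash
python3 -c "
from h import *
plan(box(-1,-72,100),96);plan(box(-1,-72,15),96)"
```

```text
t 21.4 pos [0.6228 0.2896 0.0107] yAng 133.9 q1 0.40 q6 -1.94 -> [ 23.05 -23.52  -8.97] twist 37.9 w 0.532 F [ 0.1 -0.9  6. ]
t 21.4 pos [0.6228 0.2896 0.0107] yAng 133.9 q1 0.40 q6 -1.94 -> [ 23.09 -23.51  -0.47] twist 37.9 w 0.532 F [ 0.1 -0.9  6. ]
```

```bash
python3 -c "
from h import *
plan(box(2,-72,105),96)"
```

```text
t 21.4 pos [0.6228 0.2896 0.0107] yAng 133.9 q1 0.40 q6 -1.94 -> [ 22.82 -23.71  -9.47] twist 37.9 w 0.532 F [ 0.1 -0.9  6. ]
```

>>> step_arm([
  [4,0,0,-4,0],
  [4,0,0,-8,0],
  [4,2,-2,-9.5,5],
  [4,5,-5,-9.5,12],
  [4,8,-8,-9.5,19],
  [4,11,-11,-9.5,26],
  [4,14,-14.2,-9.5,32],
  [4,17,-17.5,-9.5,37.9],
  [4,20,-20.7,-9.5,37.9],
  [4,22.8,-23.7,-9.5,37.9],
  [4,22.8,-23.7,-9.5,37.9],
  [4,22.8,-23.7,-9.5,37.9],
  [4,22.8,-23.7,-9.5,37.9],
])

```text
time: 22.65
tool_pos: [0.6209, -0.0391, 0.103]
tcp_rot: [0.166, -3.137, -0.001]
wrist_force: [0.5, 0.4, -1.6]
width: 0.528
grip_force: 43.2
```

```bash
python3 -c "
from h import *
plan(box(2,-72,15.5),96)"
```

```text
t 22.6 pos [ 0.6209 -0.0391  0.103 ] yAng 96.1 q1 -0.10 q6 -1.78 -> [-0.18 -0.07  8.75] twist 0.1 w 0.528 F [ 0.5  0.4 -1.6]
```

>>> step_arm([
  [4,-0.1,-0.1,2,0],
  [4,-0.1,-0.1,4,0],
  [4,-0.1,-0.1,6,0],
  [4,-0.1,-0.1,7.5,0],
  [4,-0.1,-0.1,8.4,0],
  [4,-0.1,-0.1,8.8,0],
  [4,-0.1,-0.1,8.9,0],
  [4,-0.1,-0.1,8.9,0],
])

```text
time: 23.45
tool_pos: [0.6232, -0.0407, 0.015]
tcp_rot: [-0.166, 3.136, -0.0]
wrist_force: [-0.8, 0.6, -1.7]
width: 0.53
grip_force: 43.2
```

>>> step_arm([
  [6,0,0,0,0],
  [6,0,0,0,0],
  [6,0,0,0,0],
  [6,0,0,0,0],
  [6,0,0,-2,0],
  [6,0,0,-5,0],
  [6,0,0,-9,0],
  [6,0,0,-12,0],
  [6,0,0,-12,0],
  [6,0,0,-12,0],
])

```text
time: 24.45
tool_pos: [0.6232, -0.041, 0.1355]
tcp_rot: [-0.165, 3.135, -0.001]
wrist_force: [-0.2, 0.2, -1.4]
width: 0.702
grip_force: 0.0
```

```bash
python3 - <<'E'
from h import *
im=packs(.03,.046,.04); a=cv2.resize(im,(392,294))
im2,d,K,T,_=cam('top'); save('chk',np.hstack([a,cv2.resize(im2,(392,294))]),2.0)
plan(box(-42,-60,190),6)
plan(box(-42,-60,190),96)
E
```

```text
[607.4  32.1] [151.8 250.1] 5.7 pix [369. 225.] 13181
[620.8 -40.7] [71.3 45.3] 5.6 pix [273. 207.] 5060
[608.8  99.9] [70.6 49.3] 6.0 pix [453. 210.] 5376
[ 695.9 -246.4] [51.1 16.4] 15.5 pix [ 16. 267.] 593
t 24.6 pos [ 0.6212 -0.0408  0.1328] yAng 96.0 q1 -0.11 q6 -1.78 -> [ 4.25  1.31 -5.71] twist -90.0 w 0.701 F [-0.6 -0.   0.1]
t 24.6 pos [ 0.6212 -0.0408  0.1328] yAng 96.0 q1 -0.11 q6 -1.78 -> [ 4.25  1.31 -5.71] twist 0.0 w 0.701 F [-0.6 -0.   0.1]
```

>>> step_arm([
  [0,0,0,-4,0],
  [0,0,0.6,-7.2,0],
  [0,0,1.3,-7.2,0],
  [0,-3,1.3,-7.2,0],
  [0,-7,1.3,-7.2,0],
  [0,-11,1.3,-7.2,0],
  [0,-11.2,1.3,-7.2,0],
  [0,-11.2,1.3,-7.2,0],
  [0,-11.2,1.3,-4,0],
  [0,-11.2,1.3,0,0],
  [0,-11.2,1.3,0.9,0],
  [0,-11.2,1.3,0.9,0],
  [0,-11.2,1.3,0.9,0],
], force=40)

```text
time: 25.85
tool_pos: [0.7326, -0.0163, 0.1266]
tcp_rot: [-0.165, 3.136, -0.0]
wrist_force: [0.4, 0.5, 1.1]
width: -0.001
grip_force: 0.0
```

```bash
python3 -c "
from h import *
plan(box(110,-60,124),96);plan(box(-29,-60,54),96)"
```

```text
t 25.9 pos [ 0.7326 -0.0163  0.1266] yAng 96.0 q1 -0.06 q6 -1.73 -> [0.37 0.03 0.26] twist 0.0 w -0.001 F [0.4 0.5 1.1]
t 25.9 pos [ 0.7326 -0.0163  0.1266] yAng 96.0 q1 -0.06 q6 -1.73 -> [14.28  0.04  7.25] twist 0.0 w -0.001 F [0.4 0.5 1.1]
```

>>> step_arm([
  [0,1.2,0,0.2,0],
  [0,2.3,0,0.2,0],
  [0,3.5,0,0.1,0],
  [0,4.7,0,0,0],
  [0,5.9,0,-0.1,0],
  [0,7.1,0,0.1,0],
  [0,8.2,0,0.4,0],
  [0,9.3,0,0.9,0],
  [0,10.4,0,1.4,0],
  [0,11.3,0,2.2,0],
  [0,12.2,0,3,0],
  [0,12.9,0,4,0],
  [0,13.5,0,5,0],
  [0,13.9,0,6,0],
  [0,13.9,0,6,0],
])

```text
time: 27.35
tool_pos: [0.5917, -0.0306, 0.0627]
tcp_rot: [0.165, -3.133, -0.001]
wrist_force: [-0.4, -0.0, -0.3]
width: -0.001
grip_force: 0.0
```

>>> step_arm([
  [0,0.3,0,0.7,0],
  [0,0.4,0,1.2,0],
  [0,0.4,0,1.5,0],
  [0,0.4,0,1.7,0],
  [0,0.4,0,1.7,0],
])

```text
time: 27.85
tool_pos: [0.591, -0.0313, 0.0537]
tcp_rot: [-0.166, 3.137, -0.0]
wrist_force: [-13.6, 0.5, 30.5]
width: -0.003
grip_force: 15.8
```

>>> step_arm([
  [0,0,0,-2,0],
  [0,0,0,-6,0],
  [0,2,3,-10,0],
  [0,3.9,6,-10,0],
  [0,3.9,6,-10,0],
  [0,3.9,6,-10,0],
  [0,3.9,6,-10,0],
])

```text
time: 28.55
tool_pos: [0.5453, 0.024, 0.1478]
tcp_rot: [0.166, -3.137, 0.001]
wrist_force: [0.6, 0.1, -0.2]
width: -0.002
grip_force: 0.0
```

```bash
python3 - <<'E'
from h import *
plan(box(-70,0,150),96)
im,d,K,T,c=cam('wrist'); np.savez('w8',im=im,d=d,K=K,T=T)
u,v=proj(K,T,[box(-70,0,52)])[0].astype(int); print(u,v)
a=cv2.resize(im[v-35:v+35,u-35:u+35],(490,490),interpolation=cv2.INTER_CUBIC)
im2,_,_,_,_=cam('scene'); b=cv2.resize(im2[110:290,200:310],(300,490))
save('w8',np.hstack([a,b]))
E
```

```text
t 28.6 pos [0.5453 0.024  0.1478] yAng 96.0 q1 -0.00 q6 -1.68 -> [ 0.17  0.07 -0.22] twist 0.0 w -0.002 F [ 0.6  0.1 -0.2]
273 210
```

View pics/w8.png

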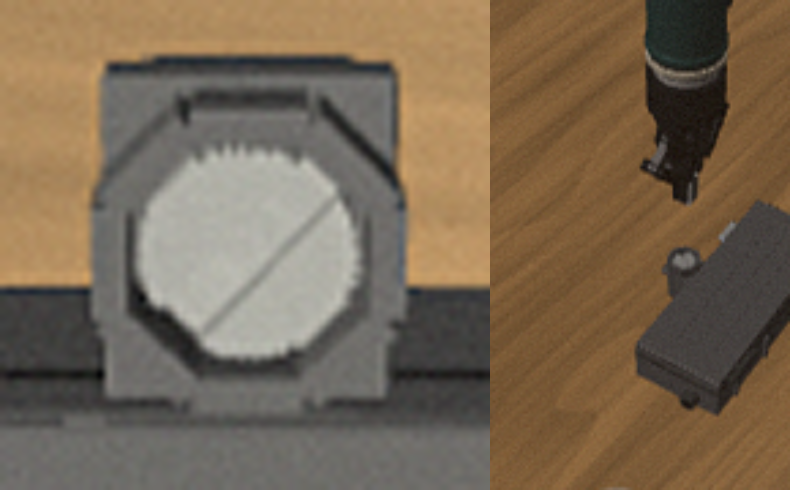

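Left: screw head centred at crop (247,254), one slot edge running from (205,333) to (335,200). Right: the cover is shut.

```bash
python3 - <<'E'
from h import *
z=np.load('w8.npz');K,T,d=z['K'],z['T'],z['d']
f=lambda p:[273-35+p[0]/7,210-35+p[1]/7]
a=onplane(K,T,[f((205,333)),f((335,200)),f((247,254))],.0515); e=a[1]-a[0]; print(a,np.degrees(np.arctan2(e[1],e[0])))
print(bydepth(K,T,d,[[273,211],[276,208]]), box(-70,0,52))
plan((.457,-.3005,.205),-13.2)
E
```

```text
[[0.55435316 0.02097189 0.0515    ]
 [0.53721882 0.03382735 0.0515    ]
 [0.54451873 0.02472522 0.0515    ]] 143.12004203083725
[[0.54561841 0.02462009 0.04714187]
 [0.54275164 0.02672153 0.04756933]] (np.float64(0.5435834673242208), np.float64(0.02448300757126426), 0.052)
t 28.6 pos [0.5453 0.0237 0.1475] yAng 96.0 q1 -0.00 q6 -1.68 -> [ 12.18 -31.32  -5.73] twist -70.8 w 0.001 F [ 0.2 -0.4 -0.5]
```

>>> step_arm([
  [8.5,0,0,-5.7,8],
  [8.5,0,-1,-5.7,16],
  [8.5,1,-4,-5.7,24],
  [8.5,2.5,-7,-5.7,32],
  [8.5,4,-10,-5.7,40],
  [8.5,5,-13,-5.7,48],
  [8.5,6,-16,-5.7,56],
  [8.5,7.5,-19.5,-5.7,64],
  [8.5,9,-23,-5.7,72],
  [8.5,10.5,-27,-5.7,80],
  [8.5,12.2,-31.3,-5.7,88],
  [8.5,12.2,-31.3,-5.7,96],
  [8.5,12.2,-31.3,-5.7,104],
  [8.5,12.2,-31.3,-5.7,109.2],
  [8.5,12.2,-31.3,-5.7,109.2],
  [8.5,12.2,-31.3,-5.7,109.2],
  [8.5,12.2,-31.3,-5.7,109.2],
])

```text
time: 30.35
tool_pos: [0.4567, -0.2999, 0.205]
tcp_rot: [-2.46, -1.954, 0.0]
wrist_force: [-0.5, -0.2, -0.4]
width: 1.001
grip_force: 0.0
```

```bash
python3 - <<'E'
from h import *
im,d,K,T,c=cam('wrist')
v,u=np.mgrid[:420,:560]; P=bydepth(K,T,d,np.c_[u.ravel(),v.ravel()]).reshape(420,560,3)
m=((P[...,2]>.138)&(P[...,2]<.16)&(u>220)&(u<330)&(v>120)&(v<290)).astype(np.uint8)
n,l,st,ce=cv2.connectedComponentsWithStats(m); i=1+st[1:,4].argmax()
c=cv2.findContours((l==i).astype(np.uint8),0,1)[0][0].reshape(-1,2)
print(np.median(P[l==i][:,2]),cv2.minAreaRect(onplane(K,T,c,.148)[:,:2].astype(np.float32)*1000))
plan((.4575,-.3006,.0946),-13.2)
E
```

```text
0.14771250789305027 ((457.67401123046875, -300.8107604980469), (29.18364143371582, 27.358755111694336), 76.91547393798828)
t 30.4 pos [ 0.4567 -0.2997  0.205 ] yAng -13.1 q1 -0.63 q6 -0.40 -> [-0.07  0.1  11.04] twist 0.1 w 1.001 F [ 0.2  0.4 -0.2]
```

>>> step_arm([
  [8.5,-0.1,0.1,3,0],
  [8.5,-0.1,0.1,6,0],
  [8.5,-0.1,0.1,9,0],
  [8.5,-0.1,0.1,10.6,0],
  [8.5,-0.1,0.1,11,0],
  [8.5,-0.1,0.1,11,0],
  [2,-0.1,0.1,11,0],
  [2,-0.1,0.1,11,0],
  [2,-0.1,0.1,11,0],
  [2,-0.1,0.1,11,0],
  [2,-0.1,0.1,11,0],
  [2,-0.1,0.1,11,0],
  [2,-0.1,0.1,11,0],
], force=100)

```text
time: 31.7
tool_pos: [0.4582, -0.3014, 0.0964]
tcp_rot: [2.46, 1.951, 0.001]
wrist_force: [-0.4, 0.1, 5.3]
width: 0.316
grip_force: 98.5
```

>>> step_arm([
  [2,0,0,-2,0],
  [2,0,0,-5,0],
  [2,0,0,-8,0],
  [2,0,0,-11,0],
  [2,0,0,-12,0],
  [2,0,0,-12,0],
])

```text
time: 32.3
tool_pos: [0.4583, -0.3015, 0.2166]
tcp_rot: [2.459, 1.95, 0.001]
wrist_force: [-0.3, 0.6, -2.2]
width: 0.314
grip_force: 98.5
```

```bash
python3 -c "
from h import *
plan((.5443,.0246,.165),53.1)"
```

```text
t 32.3 pos [ 0.4583 -0.3015  0.2166] yAng -13.2 q1 -0.63 q6 -0.40 -> [33.72  0.94  5.12] twist -66.3 w 0.314 F [-0.3  0.6 -2.2]
```

>>> step_arm([
  [2,3.5,0.1,0,-8],
  [2,7,0.2,0,-16],
  [2,10.5,0.3,0,-24],
  [2,14,0.4,0,-32],
  [2,18,0.5,0,-40],
  [2,22,0.6,0,-48],
  [2,26,0.7,0,-56],
  [2,30,0.8,0,-64],
  [2,33.7,0.9,1,-66.3],
  [2,33.7,0.9,4.5,-66.3],
  [2,33.7,0.9,5.1,-66.3],
  [2,33.7,0.9,5.1,-66.3],
  [2,33.7,0.9,5.1,-66.3],
])

```text
time: 33.6
tool_pos: [0.5426, 0.0245, 0.164]
tcp_rot: [-0.995, -2.979, 0.001]
wrist_force: [-0.3, 0.1, -1.7]
width: 0.313
grip_force: 98.7
```

```bash
python3 - <<'E'
from h import *
plan((.5443,.0246,.165),53.1)
im,d,K,T,c=cam('wrist'); u,v=proj(K,T,[(.5443,.0246,.0515)])[0].astype(int); print(u,v)
save('w9',im[v-50:v+50,u-50:u+50],6)
E
```

```text
t 33.6 pos [0.5426 0.0245 0.164 ] yAng 53.1 q1 -0.00 q6 -0.93 -> [-0.12  0.11 -0.1 ] twist -0.0 w 0.313 F [-0.3  0.1 -1.7]
273 208
```

View pics/w9.png

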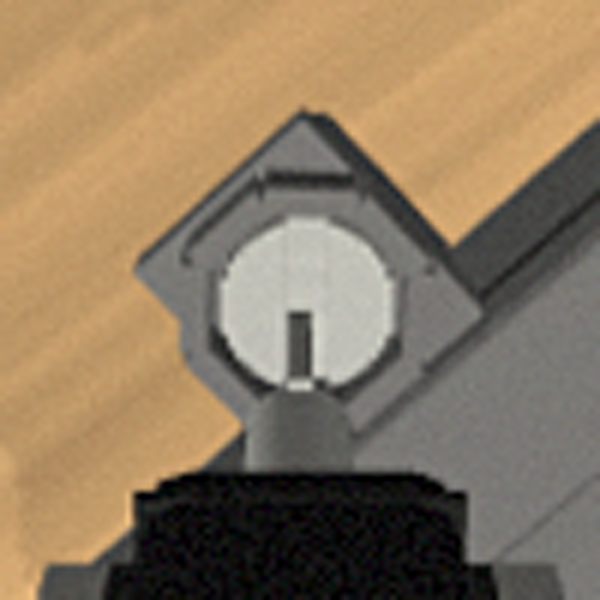

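Blade centred at crop column 300, slot between about 286 and 328. The blade is parallel to the slot and about 1 mm left, so I correct by 0.1 cm and go down.

>>> step_arm([
  [2,-0.05,0.1,0,0],
  [2,-0.05,0.1,0,0],
  [2,-0.05,0.1,1,0],
  [2,-0.05,0.1,2,0],
  [2,-0.05,0.1,2.5,0],
  [2,-0.05,0.1,2.8,0],
  [2,-0.05,0.1,3,0],
  [2,-0.05,0.1,3,0],
  [2,-0.05,0.1,3,0],
])

```text
time: 34.55
tool_pos: [0.5431, 0.0256, 0.1351]
tcp_rot: [-0.992, -2.979, 0.002]
wrist_force: [-4.6, -0.3, 6.3]
width: 0.315
grip_force: 99.9
```

>>> step_arm([
  [2,0,0,0,8],
  [2,0,0,0,16],
  [2,0,0,0,24],
  [2,0,0,0.03,32],
  [2,0,0,0.03,40],
  [2,0,0,0.04,48],
  [2,0,0,0.04,56],
  [2,0,0,0.05,64],
  [2,0,0,0.06,72],
  [2,0,0,0.06,80],
  [2,0,0,0.06,80],
  [2,0,0,0.06,80],
])

```text
time: 35.75
tool_pos: [0.545, 0.0255, 0.1347]
tcp_rot: [2.672, 1.649, 0.003]
wrist_force: [0.7, -1.7, 4.5]
width: 0.318
grip_force: 99.4
```

```bash
python3 -c "
from h import *
plan((.5443,.0246,.135),53.1); print(bot.read_state()['torque'])"
```

```text
t 35.8 pos [0.545  0.0255 0.1347] yAng -26.7 q1 0.00 q6 0.47 -> [-0.11 -0.03 -0.03] twist -79.8 w 0.318 F [ 0.7 -1.7  4.5]
[-0.2443017  -0.0569658   0.13374244]
```

>>> step_arm([
  [2,0,0,0.02,8],
  [2,0,0,0.03,16],
  [2,0,0,0.04,24],
  [2,0,0,0.05,32],
  [2,0,0,0.05,40],
  [2,0,0,0.06,48],
  [2,0,0,0.07,56],
  [2,0,0,0.08,64],
  [2,0,0,0.09,72],
  [2,0,0,0.1,80],
  [2,0,0,0.11,88],
  [2,0,0,0.12,96],
  [2,0,0,0.12,100],
  [2,0,0,0.12,100],
  [2,0,0,0.12,100],
])

```text
time: 37.25
tool_pos: [0.5449, 0.0239, 0.1337]
tcp_rot: [2.98, -0.987, 0.004]
wrist_force: [-0.5, -6.0, 6.9]
width: 0.315
grip_force: 99.5
```

```bash
python3 -c "
from h import *
plan((.5443,.0246,.135),53.1); print(bot.read_state()['torque'])"
```

```text
t 37.2 pos [0.5449 0.0239 0.1337] yAng -126.6 q1 0.00 q6 2.21 -> [-0.09 -0.02 -0.13] twist 0.3 w 0.315 F [-0.5 -6.   6.9]
[-1.4567777   0.21647726  0.08253049]
```

>>> step_arm([
  [2,0,0,-0.8,0],
  [2,0,0,-2.5,0],
  [2,0,0,-2.5,-8.5],
  [2,0,0,-2.5,-17],
  [2,0,0,-2.5,-25.5],
  [2,0,0,-2.5,-34],
  [2,0,0,-2.5,-42.5],
  [2,0,0,-2.5,-51],
  [2,0,0,-2.5,-59.5],
  [2,0,0,-2.5,-68],
  [2,0,0,-2.5,-76.5],
  [2,0,0,-2.5,-85],
  [2,0,0,-2.5,-93.5],
  [2,0,0,-2.5,-102],
  [2,0,0,-2.5,-110.5],
  [2,0,0,-2.5,-119],
  [2,0,0,-2.5,-127.5],
  [2,0,0,-2.5,-136],
  [2,0,0,-2.5,-144.5],
  [2,0,0,-2.5,-153],
])

```text
time: 39.25
tool_pos: [0.5431, 0.0262, 0.1567]
tcp_rot: [-1.65, -2.671, 0.0]
wrist_force: [0.7, 0.3, -1.9]
width: 0.316
grip_force: 98.9
```

>>> step_arm([
  [2,0,0,0,-8.5],
  [2,0,0,0,-17],
  [2,0,0,0,-25.5],
  [2,0,0,0,-27],
  [2,0,0,0,-27],
  [2,0,0,0,-27],
  [2,0,0,0,-27],
])

```text
time: 39.95
tool_pos: [0.5438, 0.0258, 0.1574]
tcp_rot: [-0.995, -2.98, -0.0]
wrist_force: [-0.0, 0.7, -1.4]
width: 0.315
grip_force: 98.9
```

```bash
python3 - <<'E'
from h import *
plan((.5438,.0254,.1335),53.3)
im,d,K,T,c=cam('wrist'); u,v=proj(K,T,[(.5443,.0246,.0515)])[0].astype(int); print(u,v)
save('w10',im[v-50:v+50,u-50:u+50],6)
E
```

```text
t 40.0 pos [0.5438 0.0258 0.1574] yAng 53.1 q1 0.00 q6 -0.92 -> [-0.02 -0.03  2.39] twist -0.2 w 0.315 F [-0.   0.7 -1.4]
271 210
```

View pics/w10.png

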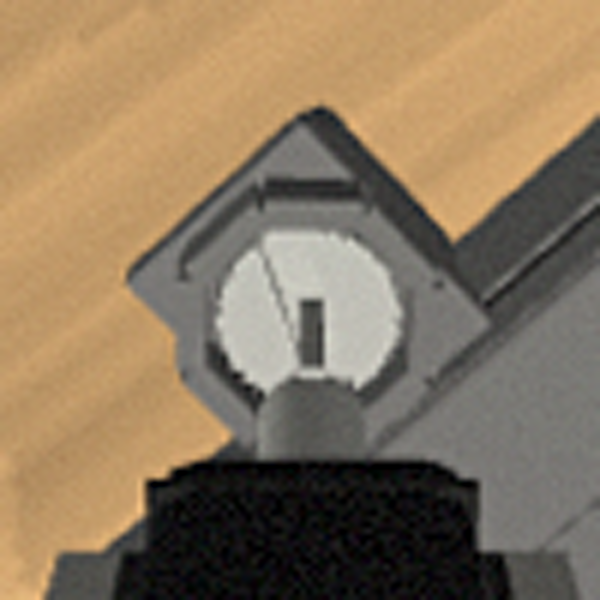

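The slot is about 20° counter-clockwise of the blade (edge from (262,242) to (300,345)), because of play in the slot. I twist by -20° and re-enter.

>>> step_arm([
  [2,0,0,0,-8],
  [2,0,0,0,-16],
  [2,0,0,0,-20],
  [2,0,0,0.5,-20],
  [2,0,0,1.5,-20],
  [2,0,0,2,-20],
  [2,0,0,2.3,-20],
  [2,0,0,2.5,-20],
  [2,0,0,2.6,-20],
  [2,0,0,2.6,-20],
])

```text
time: 41.0
tool_pos: [0.5436, 0.0256, 0.1333]
tcp_rot: [-0.461, -3.106, 0.001]
wrist_force: [-6.1, -0.4, 11.0]
width: 0.312
grip_force: 100.6
```

>>> step_arm([
  [2,0,0,-0.05,8],
  [2,0,0,-0.05,16],
  [2,0,0,-0.05,24],
  [2,0,0,-0.04,32],
  [2,0,0,-0.03,40],
  [2,0,0,-0.02,48],
  [2,0,0,-0.01,56],
  [2,0,0,0,64],
  [2,0,0,0.01,72],
  [2,0,0,0.02,80],
  [2,0,0,0.03,88],
  [2,0,0,0.03,96],
  [2,0,0,0.04,104],
  [2,0,0,0.04,112],
  [2,0,0,0.05,120],
  [2,0,0,0.06,128],
  [2,0,0,0.06,136],
  [2,0,0,0.07,144],
  [2,0,0,0.07,144],
])

```text
time: 42.9
tool_pos: [0.5452, 0.0245, 0.1326]
tcp_rot: [3.096, 0.517, 0.004]
wrist_force: [-2.1, -4.1, 6.8]
width: 0.316
grip_force: 100.0
```

```bash
python3 -c "
from h import *
plan((.5443,.0246,.135),53.1); print(bot.read_state()['torque'])"
```

```text
t 42.9 pos [0.5452 0.0245 0.1326] yAng -71.0 q1 0.00 q6 1.24 -> [-0.08 -0.04 -0.24] twist 55.9 w 0.316 F [-2.1 -4.1  6.8]
[-0.91369786  0.3255646   0.07150738]
```

>>> step_arm([
  [2,0,0,0.01,8],
  [2,0,0,0.02,16],
  [2,0,0,0.02,24],
  [2,0,0,0.03,32],
  [2,0,0,0.03,40],
  [2,0,0,0.04,48],
  [2,0,0,0.05,56],
  [2,0,0,0.05,62],
  [2,0,0,0.05,68],
  [2,0,0,0.05,68],
])

```text
time: 43.9
tool_pos: [0.5445, 0.0239, 0.1322]
tcp_rot: [2.857, -1.301, 0.003]
wrist_force: [-3.2, -5.0, 9.9]
width: 0.313
grip_force: 100.1
```

```bash
python3 -c "
from h import *
plan((.5443,.0246,.135),53.1); print(bot.read_state()['torque'])"
```

```text
t 43.9 pos [0.5445 0.0239 0.1322] yAng -139.0 q1 0.00 q6 2.43 -> [-0.06 -0.03 -0.28] twist -12.1 w 0.313 F [-3.2 -5.   9.9]
[-1.26229939  0.89117827  0.06482124]
```

>>> step_arm([
  [2,0,0,-0.8,0],
  [2,0,0,-2.5,0],
  [2,0,0,-2.5,-8.5],
  [2,0,0,-2.5,-17],
  [2,0,0,-2.5,-25.5],
  [2,0,0,-2.5,-34],
  [2,0,0,-2.5,-42.5],
  [2,0,0,-2.5,-51],
  [2,0,0,-2.5,-59.5],
  [2,0,0,-2.5,-68],
  [2,0,0,-2.5,-76.5],
  [2,0,0,-2.5,-85],
  [2,0,0,-2.5,-93.5],
  [2,0,0,-2.5,-102],
  [2,0,0,-2.5,-110.5],
  [2,0,0,-2.5,-119],
  [2,0,0,-2.5,-127.5],
  [2,0,0,-2.5,-136],
  [2,0,0,-2.5,-144.5],
  [2,0,0,-2.5,-153],
])

```text
time: 45.9
tool_pos: [0.5439, 0.0261, 0.1551]
tcp_rot: [-1.924, -2.483, -0.001]
wrist_force: [-0.2, -0.3, -1.4]
width: 0.316
grip_force: 99.1
```

>>> step_arm([
  [2,0,0,0,-8.5],
  [2,0,0,0,-17],
  [2,0,0,0,-25.5],
  [2,0,0,0,-34],
  [2,0,0,0,-42.5],
  [2,0,0,0,-47],
  [2,0,0,0,-47],
  [2,0,0,0,-47],
])

```text
time: 46.7
tool_pos: [0.5439, 0.026, 0.1552]
tcp_rot: [-0.786, -3.041, -0.001]
wrist_force: [-0.1, -0.5, -0.7]
width: 0.318
grip_force: 99.1
```

```bash
python3 - <<'E'
from h import *
plan((.5438,.0254,.1320),61)
im,d,K,T,c=cam('wrist'); u,v=proj(K,T,[(.5443,.0246,.0495)])[0].astype(int); print(u,v)
save('w11',im[v-50:v+50,u-50:u+50],6)
E
```

```text
t 46.7 pos [0.5439 0.026  0.1552] yAng 61.0 q1 0.00 q6 -1.06 -> [-0.02 -0.05  2.32] twist 0.0 w 0.318 F [-0.1 -0.5 -0.7]
271 210
```

View pics/w11.png

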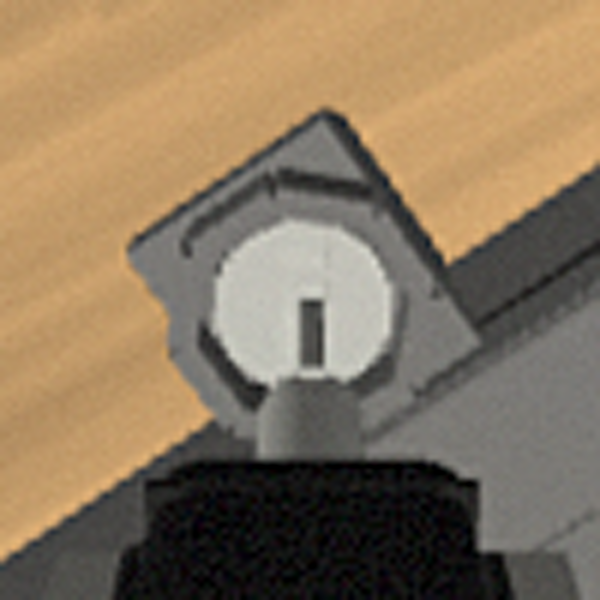

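The blade is now parallel to the slot (edge at column 325, blade at 311). I re-enter and turn to the stop.

>>> step_arm([
  [2,0,-0.05,0.5,0],
  [2,0,-0.05,1.3,0],
  [2,0,-0.05,1.9,0],
  [2,0,-0.05,2.2,0],
  [2,0,-0.05,2.4,0],
  [2,0,-0.05,2.5,0],
  [2,0,-0.05,2.5,0],
])

```text
time: 47.45
tool_pos: [0.5434, 0.0251, 0.1322]
tcp_rot: [-0.783, -3.041, 0.001]
wrist_force: [-5.3, -0.1, 11.3]
width: 0.314
grip_force: 101.0
```

>>> step_arm([
  [2,0,0,0,6],
  [2,0,0,0,12],
  [2,0,0,0,18],
  [2,0,0,0.01,24],
  [2,0,0,0.01,30],
  [2,0,0,0.02,34],
  [2,0,0,0.02,34],
])

```text
time: 48.15
tool_pos: [0.5446, 0.0252, 0.1322]
tcp_rot: [1.639, 2.678, 0.001]
wrist_force: [-3.7, -0.1, 10.1]
width: 0.313
grip_force: 100.5
```

```bash
python3 -c "
from h import *
plan((.5443,.0246,.135),61); print(bot.read_state()['torque'])"
```

```text
t 48.1 pos [0.5446 0.0252 0.1322] yAng 27.1 q1 0.00 q6 -0.47 -> [-0.04 -0.05 -0.28] twist -33.9 w 0.313 F [-3.7 -0.1 10.1]
[-0.08869004  0.80845944  0.14695266]
```

>>> step_arm([
  [2,0,0,0,6],
  [2,0,0,0.0,12],
  [2,0,0,0.0,12],
])

```text
time: 48.45
tool_pos: [0.5447, 0.0251, 0.1322]
tcp_rot: [1.911, 2.491, 0.002]
wrist_force: [-2.7, 0.4, 10.0]
width: 0.318
grip_force: 100.4
```

```bash
python3 -c "
from h import *
plan((.5443,.0246,.135),61); print(bot.read_state()['torque'])"
```

```text
t 48.5 pos [0.5447 0.0251 0.1322] yAng 15.0 q1 0.00 q6 -0.26 -> [-0.04 -0.05 -0.28] twist -46.0 w 0.318 F [-2.7  0.4 10. ]
[-0.03241772  0.71192913  0.04922009]
```

>>> step_arm([
  [2,0,0,0,6],
  [2,0,0,0.0,12],
  [2,0,0,0.0,12],
])

```text
time: 48.75
tool_pos: [0.5448, 0.0251, 0.1321]
tcp_rot: [2.161, 2.278, 0.002]
wrist_force: [-2.2, -0.4, 8.8]
width: 0.313
grip_force: 100.4
```

```bash
python3 -c "
from h import *
plan((.5443,.0246,.135),61); print(bot.read_state()['torque'])"
```

```text
t 48.8 pos [0.5448 0.0251 0.1321] yAng 3.0 q1 0.00 q6 -0.05 -> [-0.05 -0.05 -0.29] twist -58.0 w 0.313 F [-2.2 -0.4  8.8]
[-0.09854785  0.5910061   0.08950691]
```

>>> step_arm([
  [2,0,0,0,6],
  [2,0,0,0.0,12],
  [2,0,0,0.01,18],
  [2,0,0,0.02,24],
  [2,0,0,0.02,24],
])

```text
time: 49.25
tool_pos: [0.5452, 0.0251, 0.1322]
tcp_rot: [2.587, 1.779, 0.004]
wrist_force: [-1.9, -0.6, 8.5]
width: 0.321
grip_force: 100.4
```

```bash
python3 -c "
from h import *
plan((.5443,.0246,.135),61); print(bot.read_state()['torque'])"
```

```text
t 49.2 pos [0.5452 0.0251 0.1322] yAng -21.0 q1 0.00 q6 0.37 -> [-0.08 -0.07 -0.28] twist -82.0 w 0.321 F [-1.9 -0.6  8.5]
[-0.08094138  0.4860549   0.19641302]
```

>>> step_arm([
  [2,0,0,0,6],
  [2,0,0,0.0,12],
  [2,0,0,0.01,18],
  [2,0,0,0.02,24],
  [2,0,0,0.02,24],
])

```text
time: 49.75
tool_pos: [0.5456, 0.0259, 0.1322]
tcp_rot: [2.901, 1.204, 0.006]
wrist_force: [-1.2, 2.8, 8.1]
width: 0.317
grip_force: 100.4
```

```bash
python3 -c "
from h import *
plan((.5443,.0246,.135),61); print(bot.read_state()['torque'])"
```

```text
t 49.8 pos [0.5456 0.0259 0.1322] yAng -44.9 q1 0.00 q6 0.78 -> [-0.18 -0.   -0.29] twist 74.1 w 0.317 F [-1.2  2.8  8.1]
[0.47460169 0.30363047 0.45804262]
```

>>> step_arm([
  [2,0,0,0,-8],
  [2,0,0,0,-16],
  [2,0,0,-0.8,-16],
  [2,0,0,-2.5,-16],
  [2,0,0,-4,-16],
  [2,0,0,-4,-16],
  [2,0,0,-4,-16],
])

```text
time: 50.45
tool_pos: [0.5441, 0.0252, 0.1703]
tcp_rot: [2.705, 1.596, 0.002]
wrist_force: [-0.5, 0.6, -1.9]
width: 0.313
grip_force: 106.6
```

```bash
cat > scr.py <<'E'
from h import *
def look(z,name):
    if name: im,d,K,T,c=cam('wrist'); np.savez(name,im=im,d=d,K=K,T=T)
    else: im,d,K,T=[z[k] for k in('im','d','K','T')]
    # rectified top view of head plane 0.5 mm/px... at z=.0495
    g=np.linspace(-.016,.016,161); X,Y=np.meshgrid(g,g); n=X.size
    uv=proj(K,T,np.c_[.5443+X.ravel(),.0246+Y.ravel(),np.full(n,.0497)]).astype(np.float32).reshape(161,161,2)
    r=cv2.remap(im,uv[...,0],uv[...,1],cv2.INTER_CUBIC); G=cv2.cvtColor(r,cv2.COLOR_RGB2GRAY)
    m=(G>150).astype(np.uint8); ys,xs=np.nonzero(m); print('head centroid mm',(xs.mean()-80)*.2,(ys.mean()-80)*.2,m.sum()*.04)
    # dark line response: black-hat
    bh=cv2.morphologyEx(cv2.GaussianBlur(G,(0,0),1.5),cv2.MORPH_BLACKHAT,np.ones((13,13)))
    bh[(np.hypot(xs.mean()-np.arange(161)[None,:],ys.mean()-np.arange(161)[:,None])>48)]=0
    L=cv2.HoughLines((bh>max(6,bh.max()*.5)).astype(np.uint8)*255,1,np.pi/180,18)
    if L is not None:
        for rho,th in L[:6,0]: print('line world ang %.0f'%((np.degrees(th)+90)%180),'rho',rho)
    else: print('no line',bh.max())
    v,u=np.mgrid[:420,:560]; P=bydepth(K,T,d,np.c_[u.ravel(),v.ravel()]); rr=np.hypot(P[:,0]-.5443,P[:,1]-.0246); k=(P[:,2]>.035)&(P[:,2]<.065)
    br=im.reshape(-1,3).min(1)
    h=P[k&(rr<.011)&(br>140),2]; a=np.histogram(h,np.arange(.042,.056,.0005)); print('head z hist',dict(zip((a[1][:-1]*1e4).round().astype(int).tolist(),a[0].tolist())))
    k2=k&(rr>.0145)&(rr<.0165)&(br<130); print('rim z',np.percentile(P[k2,2],[50,75,90]).round(4),k2.sum())
    s=P[k&(rr<.03)]; q=(P[:,:2]-BO); bx=q[:,0]*1000; by=q[:,1]*1000; c=(abs(bx)<25)&(abs(by)<60)&(P[:,2]<.065); print('cover top z',np.median(P[c,2]).round(4),c.sum())
E
python3 - <<'E'
from scr import *
plan((.5443,.0246,.15),53)
look(None,'w12'); print('--- before'); look(np.load('w8.npz'),None)
E
```

```text
t 50.5 pos [0.5441 0.0252 0.1703] yAng -28.9 q1 0.00 q6 0.51 -> [-0.05  0.04  2.03] twist -81.9 w 0.313 F [-0.5  0.6 -1.9]
head centroid mm 0.43895186768258726 0.11932726259059621 430.48
line world ang 96 rho 73.0
line world ang 97 rho 75.0
line world ang 94 rho 71.0
line world ang 95 rho 72.0
line world ang 93 rho 70.0
line world ang 92 rho 68.0
head z hist {420: 0, 425: 0, 430: 0, 435: 2, 440: 7, 445: 21, 450: 39, 455: 43, 460: 20, 465: 7, 470: 2, 475: 0, 480: 3, 485: 21, 490: 53, 495: 79, 500: 76, 505: 54, 510: 9, 515: 2, 520: 0, 525: 0, 530: 0, 535: 0, 540: 0, 545: 0, 550: 0}
rim z [0.0569 0.0573 0.0578] 252
cover top z 0.0546 9135
--- before
head centroid mm 0.08643886812600102 0.004200035593521534 449.52
line world ang 145 rho 126.0
line world ang 144 rho 127.0
line world ang 140 rho 127.0
line world ang 141 rho 126.0
line world ang 142 rho 127.0
line world ang 144 rho 125.0
head z hist {420: 0, 425: 0, 430: 0, 435: 0, 440: 0, 445: 0, 450: 0, 455: 1, 460: 8, 465: 26, 470: 57, 475: 52, 480: 28, 485: 5, 490: 5, 495: 1, 500: 14, 505: 34, 510: 72, 515: 98, 520: 104, 525: 53, 530: 16, 535: 3, 540: 0, 545: 0, 550: 0}
rim z [0.0555 0.0559 0.0563] 330
cover top z 0.0541 2901
```

```bash
python3 - <<'E'
from h import *
z=np.load('w12.npz');im=z['im'];K,T=z['K'],z['T'];s=bot.read_state()
print(proj(K,T,[s['tool_pos']-[0,0,.0884],[.5443,.0246,.0497]]))
G=cv2.cvtColor(im,cv2.COLOR_RGB2GRAY)
for r in range(202,232,2): print(r,G[r,252:294].tolist())
E
```

```text
[[272.19168019 215.78842919]
 [273.24616281 204.96705272]]
202 [127, 120, 120, 126, 120, 121, 117, 129, 196, 198, 196, 190, 197, 198, 180, 121, 174, 193, 192, 195, 195, 198, 198, 195, 195, 191, 192, 195, 191, 196, 194, 191, 195, 195, 200, 128, 117, 111, 121, 120, 125, 111]
204 [124, 118, 120, 123, 118, 118, 117, 156, 194, 196, 192, 195, 190, 192, 192, 205, 167, 119, 190, 202, 202, 196, 196, 197, 194, 193, 193, 190, 196, 192, 192, 194, 193, 192, 200, 159, 134, 64, 65, 122, 126, 128]
206 [120, 122, 122, 120, 123, 123, 116, 137, 188, 196, 191, 191, 191, 196, 189, 194, 197, 185, 122, 168, 200, 198, 199, 198, 197, 202, 199, 193, 193, 190, 194, 193, 193, 199, 199, 159, 108, 42, 96, 126, 125, 123]
208 [117, 126, 122, 121, 125, 95, 105, 118, 182, 197, 194, 188, 194, 197, 191, 192, 191, 198, 196, 175, 123, 199, 209, 204, 200, 196, 196, 200, 195, 195, 192, 192, 194, 195, 206, 163, 79, 44, 121, 125, 120, 126]
210 [137, 118, 121, 124, 127, 57, 49, 68, 187, 202, 197, 195, 190, 194, 195, 190, 194, 197, 177, 103, 83, 82, 109, 195, 205, 196, 199, 199, 197, 199, 191, 193, 194, 198, 194, 137, 51, 78, 
[... 1374 characters left out ...]
, 116, 126, 123, 122, 128, 140, 158, 163, 159, 158, 150, 152, 159, 156, 157]
226 [162, 156, 158, 156, 157, 156, 163, 161, 167, 176, 176, 171, 129, 88, 87, 95, 98, 95, 100, 101, 104, 99, 100, 104, 102, 103, 100, 93, 101, 139, 155, 162, 168, 169, 162, 164, 159, 153, 151, 158, 154, 158]
228 [163, 156, 155, 156, 155, 158, 158, 161, 164, 169, 174, 184, 114, 83, 88, 97, 102, 99, 101, 101, 104, 100, 103, 102, 104, 104, 99, 96, 81, 112, 156, 161, 164, 160, 170, 164, 159, 156, 155, 153, 153, 154]
230 [159, 160, 157, 157, 157, 152, 156, 162, 159, 162, 168, 182, 111, 86, 90, 96, 101, 100, 98, 100, 96, 103, 102, 104, 105, 105, 100, 95, 93, 108, 160, 159, 156, 160, 164, 168, 165, 160, 160, 155, 152, 151]
```

Slot now lies along the box's y (about 96°) with its floor 12 mm below the rim, and the torque rose at the stop. The screw is home, so I return the driver.

```bash
python3 -c "
from h import *
plan((.4578,-.3012,.205),-13.2)"
```

```text
t 50.5 pos [0.5436 0.0252 0.1696] yAng -28.9 q1 0.00 q6 0.50 -> [-32.72   8.26  -3.54] twist -15.7 w 0.312 F [ 0.3  0.4 -2.2]
```

>>> step_arm([
  [2,0,0,-3,0],
  [2,-4,1,-4.5,-5],
  [2,-8.5,2.1,-4.5,-10],
  [2,-13,3.3,-4.5,-15.7],
  [2,-17.5,4.4,-4.5,-15.7],
  [2,-22,5.5,-4.5,-15.7],
  [2,-27,6.8,-4.5,-15.7],
  [2,-32.7,8.3,-4.5,-15.7],
  [2,-32.7,8.3,-3.5,-15.7],
  [2,-32.7,8.3,-3.5,-15.7],
  [2,-32.7,8.3,-3.5,-15.7],
  [2,-32.7,8.3,-3.5,-15.7],
])

```text
time: 51.7
tool_pos: [0.4588, -0.2997, 0.2043]
tcp_rot: [-2.459, -1.953, -0.0]
wrist_force: [0.3, -0.5, -1.1]
width: 0.316
grip_force: 106.5
```

```bash
python3 - <<'E'
from h import *
plan((.4578,-.3012,.0964),-13.2)
im,d,K,T,c=cam('wrist'); s=bot.read_state(); print(proj(K,T,[s['tool_pos']-[0,0,.0884],(.4561,-.3012,.078)]))
G=cv2.cvtColor(im,cv2.COLOR_RGB2GRAY)
for r in range(192,222,3): print(r,G[r,254:292].tolist())
E
```

```text
t 51.7 pos [ 0.4588 -0.2997  0.2043] yAng -13.1 q1 -0.62 q6 -0.40 -> [-0.18 -0.06 10.79] twist 0.1 w 0.316 F [ 0.3 -0.5 -1.1]
[[273.22839116 215.92489009]
 [270.23778836 205.09136022]]
192 [155, 160, 155, 154, 150, 154, 147, 148, 143, 143, 145, 141, 138, 145, 144, 146, 146, 147, 151, 149, 155, 156, 161, 162, 165, 165, 161, 156, 153, 149, 152, 151, 152, 153, 155, 158, 159, 164]
195 [165, 164, 159, 156, 156, 154, 154, 153, 152, 149, 152, 148, 129, 138, 153, 163, 167, 168, 163, 158, 143, 141, 151, 157, 158, 159, 161, 164, 163, 160, 157, 153, 153, 151, 151, 152, 157, 158]
198 [155, 158, 160, 158, 165, 154, 155, 148, 105, 75, 74, 78, 75, 77, 77, 75, 75, 76, 76, 79, 78, 75, 72, 65, 74, 124, 146, 148, 155, 158, 163, 167, 162, 156, 153, 152, 155, 152]
201 [156, 156, 157, 153, 141, 144, 101, 72, 69, 81, 82, 83, 79, 80, 80, 81, 81, 83, 78, 78, 81, 77, 72, 73, 70, 62, 54, 120, 130, 138, 154, 157, 160, 162, 167, 163, 162, 155]
204 [164, 162, 157, 137, 142, 84, 68, 72, 77, 83, 83, 78, 80, 84, 83, 82, 80, 83, 84, 77, 75, 76, 75, 74, 69, 71, 58, 47, 115, 123, 137, 151, 150, 153, 154, 156, 162, 161]
[... 195 characters left out ...]
, 121, 110, 83, 73, 81, 81, 84, 81, 83, 83, 81, 80, 88, 96, 96, 94, 91, 80, 77, 72, 68, 67, 59, 73, 103, 105, 137, 139, 144, 146, 143, 148, 147, 148]
213 [170, 172, 164, 164, 155, 114, 111, 95, 86, 83, 78, 81, 83, 84, 83, 78, 83, 102, 96, 95, 99, 74, 71, 74, 66, 83, 106, 107, 124, 150, 150, 146, 144, 145, 143, 146, 146, 148]
216 [171, 169, 172, 170, 169, 168, 155, 121, 105, 101, 104, 92, 88, 87, 87, 76, 80, 91, 98, 100, 92, 87, 91, 97, 104, 111, 143, 158, 163, 151, 153, 157, 152, 148, 150, 143, 146, 143]
219 [170, 174, 174, 176, 171, 168, 173, 172, 172, 170, 160, 138, 126, 122, 110, 114, 111, 92, 86, 93, 87, 128, 140, 158, 162, 159, 158, 163, 163, 163, 155, 158, 157, 156, 155, 153, 152, 152]
```

>>> step_arm([
  [2,-0.15,-0.12,0,0],
  [2,-0.15,-0.12,2,0],
  [2,-0.15,-0.12,4,0],
  [2,-0.15,-0.12,6,0],
  [2,-0.15,-0.12,8,0],
  [2,-0.15,-0.12,10,0],
  [2,-0.15,-0.12,10.6,0],
  [2,-0.15,-0.12,10.7,0],
  [2,-0.15,-0.12,10.7,0],
])

```text
time: 52.65
tool_pos: [0.4578, -0.3025, 0.0986]
tcp_rot: [2.46, 1.952, 0.001]
wrist_force: [0.2, -0.9, -1.3]
width: 0.314
grip_force: 106.9
```

>>> step_arm([
  [2,0,0,0.2,0],
  [2,0,0,0.2,0],
  [8.5,0,0,0.2,0],
  [8.5,0,0,0.2,0],
  [8.5,0,0,0.2,0],
  [8.5,0,0,0.2,0],
  [8.5,0,0,0.2,0],
  [8.5,0,0,-3,0],
  [8.5,0,0,-7,0],
  [8.5,0,0,-11,0],
  [8.5,0,0,-15,0],
  [8.5,0,0,-15,0],
])

```text
time: 53.85
tool_pos: [0.4605, -0.3049, 0.2554]
tcp_rot: [2.452, 1.945, 0.005]
wrist_force: [-0.0, -0.6, 0.7]
width: 0.995
grip_force: 0.0
```

```bash
python3 - <<'E'
from h import *
im,d,K,T,c=cam('wrist')
v,u=np.mgrid[:420,:560]; P=bydepth(K,T,d,np.c_[u.ravel(),v.ravel()]).reshape(420,560,3)
m=((P[...,2]>.138)&(P[...,2]<.16)&(u>220)&(u<330)&(v>120)&(v<290)).astype(np.uint8)
n,l,st,ce=cv2.connectedComponentsWithStats(m); i=1+st[1:,4].argmax()
c=cv2.findContours((l==i).astype(np.uint8),0,1)[0][0].reshape(-1,2)
print(np.median(P[l==i][:,2]),cv2.minAreaRect(onplane(K,T,c,.148)[:,:2].astype(np.float32)*1000))
# top view: cover angle, leftovers
z0=np.load('top.npz'); im,d,K,T,c=cam('top'); P=bydepth(K,T,d,np.c_[u.ravel(),v.ravel()]).reshape(420,560,3)
q=P[...,:2]-BO; a=np.radians(BY); bx=(q[...,0]*np.cos(a)+q[...,1]*np.sin(a))*1000; by=(-q[...,0]*np.sin(a)+q[...,1]*np.cos(a))*1000
for x in(-40,-15,15,40): k=(abs(bx-x)<6)&(abs(by)<110); print(x,np.median(P[k][:,2]).round(4))
dif=(np.abs(im.astype(int)-z0['im']).max(2)>40).astype(np.uint8); dif=cv2.morphologyEx(dif,cv2.MORPH_OPEN,np.ones((3,3)))
n,l,st,ce=cv2.connectedComponentsWithStats(dif); print([(np.round(ce[i]*1.4).tolist(),int(st[i,4])) for i in range(1,n) if st[i,4]>25])
plan((.4578,-.3012,.0964),-13.2)
E
```

```text
0.14773202942226554 ((457.0255432128906, -302.87359619140625), (28.176368713378906, 27.16964340209961), 76.6728744506836)
-40 0.0558
-15 0.0554
15 0.0556
40 0.055
[([257.0, 284.0], 525), ([606.0, 456.0], 14478), ([302.0, 391.0], 534), ([365.0, 552.0], 1837), ([443.0, 574.0], 370), ([374.0, 574.0], 69)]
t 54.0 pos [ 0.4578 -0.303   0.2493] yAng -13.2 q1 -0.63 q6 -0.40 -> [ 0.19 -0.09 15.29] twist 0.0 w 0.995 F [0.5 0.7 0. ]
```

```bash
python3 -c "
from h import *
print(bot.finish_job())"
```

```text
the job is handed in; nothing more can be done
None
```

The job is handed in (about 54 s of the 210 s used): both packs found on the table stand in bays 1 and 3, the cover is shut with its screw driven to the stop, and the screwdriver is fully down in its hole. The cup, tape and tub were not touched; I have had no verdict from the judging.

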